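# Scoop the ferrite cores into the component box and fit its cover

### The job

Take the scoop, scoop up all four black ferrite cores from the yellow tray and tip them into the clear component box, never touching the cores with the fingers. Once all four are in, lower the aluminium cover plate over the box's two locating pins until it rests flush, and leave the scoop standing level on the white tile where it came from. Do not disturb the other things on the table.

Things in the scene. Friction and masses are not known exactly. Their poses are not given: they have to be found in the camera images.
- scoop: metal hand scoop standing level on the white tile. Pan 80 mm long (x), 94 mm wide (y), floor 2 mm thick, open lip at +x, side walls 29 mm high along the rear 50 mm only, narrowing from 94 to 84 mm, back wall 39 mm high. A green handle (20 mm wide in y, flat sides, 24 mm thick) rises from the back wall, 52 to 131 mm above the underside. Origin: centre of the pan's underside; x towards the lip, z up
- scoop_grip (a point): middle of the green handle, in the scoop's frame 58 mm behind the origin (-x) and 88 mm above it; the handle's axis is the scoop's z turned back by 0.26 rad, its flat grip faces look along y
- scoop_lip (a point): middle of the scoop's front lip at its underside, 40 mm ahead (+x) of the scoop's origin
- tray: fixed yellow open tray holding the cores, outside 214 (x) by 116 (y) by 48 mm high, walls and floor 4 mm thick (inside 206 by 108 mm); origin: centre of its underside, x along its length. The cores stand in its middle and its +x part, its -x end (about 90 mm) is empty
- box: fixed clear component box, blue rim, open top, outside 140 (x) by 118 (y) by 70 mm high, walls and floor 5 mm; at both x ends a blue block, 70 mm high, widens it to 188 mm and carries a steel locating pin, 8 mm thick and 14 mm tall, at x = +81 and -81 mm, y = 0; origin: centre of its underside, x through the pins
- cover: loose aluminium cover plate lying on the table, 190 (x) by 112 (y) by 5 mm, 0.25 kg, two 11 mm holes at x = +81 and -81 mm, y = 0; red bridge handle over its middle: bar 70 mm long in x, 14 mm wide in y, 27 to 45 mm above the plate's underside; origin: centre of its underside. Fits the box either way round
- tile: fixed white ceramic tile, 190 (x) by 130 (y) by 8 mm, the scoop's resting place; origin: centre of its underside
- core0: one of four black rounded plastic-cased ferrite cores (stubby barrel 26 mm in diameter and height, orange band, about 35 g, slippery), standing in the tray; origin at its centre, z along its own axis
- core1: one of four black rounded plastic-cased ferrite cores (stubby barrel 26 mm in diameter and height, orange band, about 35 g, slippery), standing in the tray; origin at its centre, z along its own axis
- core2: one of four black rounded plastic-cased ferrite cores (stubby barrel 26 mm in diameter and height, orange band, about 35 g, slippery), standing in the tray; origin at its centre, z along its own axis
- core3: one of four black rounded plastic-cased ferrite cores (stubby barrel 26 mm in diameter and height, orange band, about 35 g, slippery), standing in the tray; origin at its centre, z along its own axis
- spool: bystander: aluminium solder spool, 60 mm across, 50 mm high; origin: centre of its underside
- flux: bystander: amber bottle, 44 mm across, 130 mm high; origin: centre of its underside
- paste: bystander: low white jar with blue cap, 60 mm across, 55 mm high; origin: centre of its underside
- mug: bystander: blue mug 76 mm across, 90 mm high, handle at its +y; origin: centre of its underside
- driver: bystander: screwdriver with orange handle, lying along its x at the left of the table
- meter: bystander: yellow multimeter, 150 by 75 by 42 mm, lying at the right of the table; origin: centre of its underside

How it is judged:
By the outcome, as a careful person would: the job done as asked, in the order asked, and still so for the second after the job is handed in, with the robot touching nothing.
It also fails if it takes over 72 s, if anything falls off the work surface, if the arm or the gripper's body presses on something with over 40 N, if the wrist force passes 120 N, or if a joint passes its speed limit or range.

### The arm

A 6-joint arm with a two-finger parallel gripper is mounted at the origin on the work surface. World frame = base frame: x ahead of the robot, y to its left, z up, the work surface at z = 0. Lengths are in m, angles in rad, forces in N, time in s.
With the tool pointing down it reaches from about 0.325 to 0.775 m from the base axis. Payload 9.3 kg.
Tool frame: the origin (TCP) lies at the very end of the fingers, on their centre line; the grasp point (between the pads) lies 19 mm behind it; z points along the fingers, y is the line along which they close (so a half turn about z gives the same grasp; the last joint's range is limited). The gripper opens to 85 mm and grips with 20 to 120 N. Pads are 22 mm wide; open, the fingers measure 114 mm over their backs; the gripper's body (76 mm by 85 mm) begins 54 mm behind the grasp point. The pads swing forward as they close: fully open they stand 13 mm farther back than shut.
Start: joints at [1.071, 0.259, 0.021, 1.334, 0, 1.418], TCP at [0.187, 0.517, 0.231] pointing down, gripper open.
Joint ranges: [-3.04, 3.04], [-0.91, 1.82], [-1.04, 1.36], [-1.92, 1.95], [-1.52, 1.45], [-3.14, 3.14]. Speed limits (rad/s): [2.22, 2.22, 2.79, 3.14, 3.14, 3.14].

### API

Orientations are given as a unit quaternion [x, y, z, w].
In Python, from workcell import manip, camera gives the robot as it stands. The module is installed in compiled form; this text tells all that it offers.
- The arm moves only by the tool carry_out, never from a script. Its argument "increments" is a list of rows, each an object of numbers: "wx", "wy", "wz": the turn, a rotation vector about the tool's x, y, z in units of 8 degrees (1.0 is 8 degrees); "dx", "dy", "dz": the shift along the tool's x, y, z in units of 25 mm (1.0 is 25 mm); "jaw": the closure, from 0 (fully open) to 1 (shut). A call has 1 to 12 rows; each row is the pose to reach, as a shift and turn from the pose commanded when the call began, along the tool's axes at that moment; what a row does not reach only later rows make up. A row lasts 1/10 s, in which the tool goes at most 50 mm and 8.59 degrees, less where a joint would pass 70% of its speed; a pose out of reach is approached as far as the arm can. A call with a gripper value outside its range is refused whole. The fingers move at their own pace and stop on an object; the grip force is fixed at half the most. Time passes only in rows, so rows that repeat a pose let the fingers close. It gives the time, the measured TCP pose, the force, the opening and the grip force at its end, in the units of the state.
- manip.read_state(): the state, without advancing time (a new reading comes with each control period).
- camera(name): name is "scene" or "top" or "wrist"; returns a dict with "img" (480x640x3 uint8, red, green, blue), "K" (3x3 intrinsics, pixels), "rvec" (rotation vector, rad) and "tvec" (3), from world to camera coordinates, as OpenCV has them; the wrist camera has in their place "T_tool_cam" (4x4, takes a point from camera to tool coordinates, whose origin is the TCP and whose axes are the flange's). Camera axes: x right, y down, z forward; pixel columns grow to the right and rows downward; lengths in m; the calibration is good to about 2 mm. A picture is of the moment at which its call begins: read the wrist's pose just before it. There is no depth.
- manip.finish_job(): hands the job in; it is judged then, once.
The state is a dict: "time_s": time; "joints": joint angles; "qd": joint speeds; "tau": joint torques, N m; "eef_pos": TCP position; "tcp_rot": TCP orientation; "wrist_force": force on the tool from outside, world axes, zero at the start; "torque": the same for the moment, N m; "grip_width": finger opening in m; "grip_force": force on a finger pad.
Only numpy, scipy, OpenCV 4.12 (cv2) and the standard library are available. Lean on these libraries where they do the work, as an engineer would, in place of code of your own. Each camera call takes 0.05 s, during which the arm holds its last target. There are 200 camera calls.

## Working session

There is one attempt and no reset: what is moved stays moved. The work goes in short steps, Python scripts to look and compute and a tool call to move; the robot and the scene stay as the last step left them, time stands still between calls to the robot, and variables do not carry over. Pictures are saved under pics/ and viewed, at most 10 in all, crops included, and the job is handed in when it is done.

Besides the shell and the picture viewer there is one more tool, called as name([rows], argument=value, ...), one row to a line, values as JSON. carry_out: Moves the arm, as the interface text tells. Its arguments: {"type":"object","properties":{"increments":{"type":"array","items":{"type":"object","properties":{"wx":{"type":"number"},"wy":{"type":"number"},"wz":{"type":"number"},"dx":{"type":"number"},"dy":{"type":"number"},"dz":{"type":"number"},"jaw":{"type":"number"}}}}},"required":["increments"]}

```bash
mkdir -p pics; python3 - <<'E'
from workcell import manip,camera
import cv2,pickle
print(manip.read_state())
D={}
for n in("scene","top"):
    c=camera(n);D[n]=c;cv2.imwrite(f"pics/{n}0.png",c["img"][:,:,::-1]);print(n,c["K"],c["rvec"],c["tvec"])
c=camera("wrist");print(c["T_tool_cam"],c["K"])
pickle.dump(D,open("d0.pkl","wb"))
E
```

```text
{'time_s': 0.0, 'joints': array([1.07140270e+00, 2.59183507e-01, 2.07343465e-02, 1.33370284e+00,
       2.91720775e-06, 1.41820904e+00]), 'qd': array([ 7.28554464e-04, -6.64344893e-04,  7.54135109e-05,  7.52128297e-04,
        8.44447946e-04, -6.59186276e-04]), 'tau': array([ 2.47856588e-04, -5.55635762e+01,  3.44532359e+01,  1.38595118e-02,
       -5.03440856e-05, -2.00864758e-05]), 'eef_pos': array([0.18679701, 0.51699392, 0.2306601 ]), 'tcp_rot': array([ 1.72535440e-01,  9.85003077e-01, -6.41670709e-04, -2.18457139e-04]), 'wrist_force': array([-1.22288713,  1.28551689, -0.23907204]), 'torque': array([-0.00630039,  0.05832474, -0.00959442]), 'grip_force': 0.0, 'grip_width': 0.08568218673787903}
scene [[522.13443721   0.         323.89184778]
 [  0.         522.13443721 239.19990411]
 [  0.           0.           1.        ]] [ 2.09572984  1.48953488 -0.48877666] [-0.18791579 -0.36621842  1.83670964]
top [[482.58262082   0.         319.22114571]
 [  0.         482.58262082 243.63342116]
 [  0.           0.           1.        ]] [ 2.18415563 -2.15704596  0.13396406] [-0.03028656  0.57785685  1.4922148 ]
[[ 6.70579912e-04 -9.47135941e-01 -3.20831824e-01  8.24345711e-02]
 [ 9.99999618e-01  4.55530173e-04  7.45345814e-04  2.23684216e-04]
 [-5.59795233e-04 -3.20832202e-01  9.47135885e-01 -1.42915094e-01]
 [ 0.00000000e+00  0.00000000e+00  0.00000000e+00  1.00000000e+00]] [[366.01003966   0.         315.64737087]
 [  0.         366.01003966 240.81067134]
 [  0.           0.           1.        ]]
```

View pics/scene0.png

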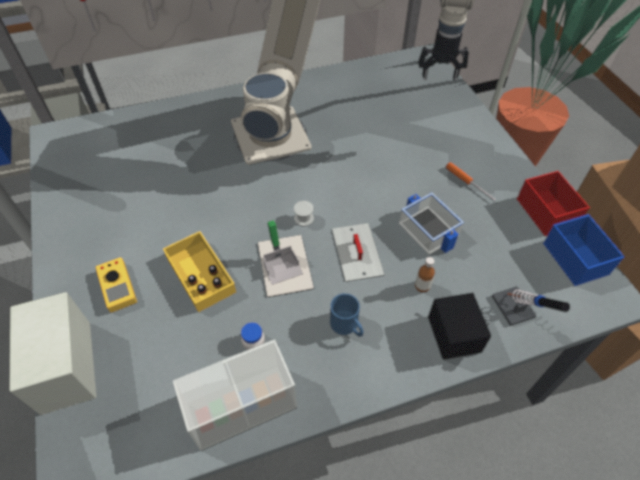

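View pics/top0.png

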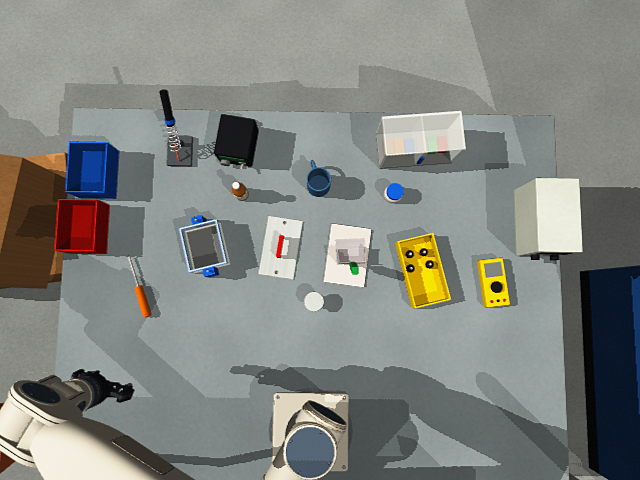

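The scene view shows the tray, with four cores at its far end, the scoop on its tile with the handle towards the robot, the cover, and the box. In the top view they sit at about (423,270), (349,252), (281,247) and (204,245). I'll enlarge both views next.

```bash
python3 - <<'E'
import cv2
a=cv2.imread("pics/top0.png")[205:320,170:460]; b=cv2.imread("pics/scene0.png")[160:320,150:475]
# each at 2.75 / 2.45
f=lambda i,s:cv2.resize(i,None,fx=s,fy=s,interpolation=cv2.INTER_CUBIC)
for n,i,x0,y0,s in(("tc",a,170,205,2.75),("sc",b,150,160,2.45)):
    o=f(i,s)
    for u in range(0,i.shape[1],20):
        cv2.line(o,(int(u*s),0),(int(u*s),5 if u%40 else 10),(0,0,255),1); 
        if u%40==0: cv2.putText(o,str(x0+u),(int(u*s)+2,10),0,.35,(0,0,255),1)
    for v in range(0,i.shape[0],20):
        cv2.line(o,(0,int(v*s)),(8,int(v*s)),(0,0,255),1);cv2.putText(o,str(y0+v),(9,int(v*s)+4),0,.35,(0,0,255),1)
    cv2.imwrite(f"pics/{n}.png",o)
E
```

```text
(no output)
```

View pics/tc.png

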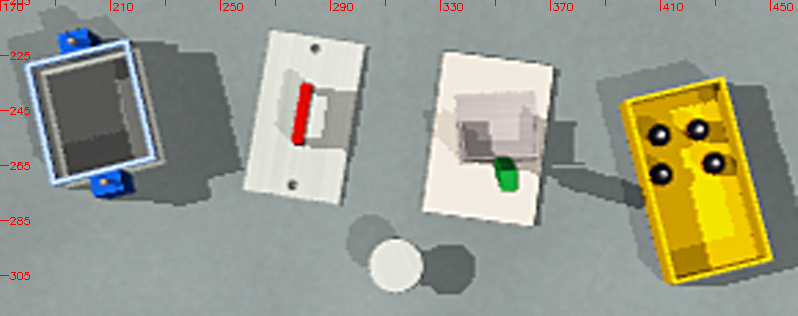

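View pics/sc.png

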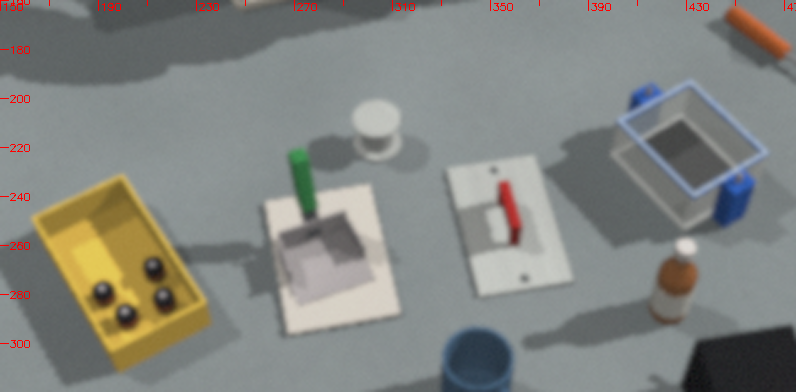

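The crops give the tray rim, tile, cover and box corners, and the hole positions. Next I fit planar poses to both views.

```bash
cat > h.py <<'E'
import numpy as np,cv2,pickle
from scipy.optimize import least_squares
from scipy.spatial.transform import Rotation as R
def proj(c,P): return cv2.projectPoints(np.array(P,float).reshape(-1,1,3),c["rvec"],c["tvec"],c["K"],None)[0][:,0]
def wcam(c,st):
    T=np.eye(4);T[:3,:3]=R.from_quat(st["tcp_rot"]).as_matrix();T[:3,3]=st["eef_pos"]
    M=np.linalg.inv(T@c["T_tool_cam"]);return dict(K=c["K"],rvec=cv2.Rodrigues(M[:3,:3])[0],tvec=M[:3,3],img=c["img"])
def fit(obs,x0=(.5,0,0,0),fz=True):
    """obs: list of (cam, model pts Nx3, pixels Nx2) -> x,y,z,yaw"""
    def W(p,m): c,s=np.cos(p[3]),np.sin(p[3]);m=np.array(m,float);return np.c_[m[:,0]*c-m[:,1]*s+p[0],m[:,0]*s+m[:,1]*c+p[1],m[:,2]+p[2]]
    f=lambda p:np.concatenate([(proj(c,W(p if fz else [p[0],p[1],x0[2],p[3]],m))-np.array(q)).ravel() for c,m,q in obs])
    r=least_squares(f,x0,loss="soft_l1");return r.x,np.abs(f(r.x)).reshape(-1,2).round(1).tolist()
E
cat > m0.py <<'E'
from h import *
D=pickle.load(open("d0.pkl","rb"));t,s=D["top"],D["scene"]
tp=lambda *a:np.array(a)/2.75+[170,205]; sp=lambda *a:np.array(a)/2.45+[150,160]
def rect(l,w,z): return [[l/2,w/2,z],[l/2,-w/2,z],[-l/2,-w/2,z],[-l/2,w/2,z]]
m=rect(.214,.116,.048)
print("tray",fit([(t,m,tp((622,102),(724,79),(772,260),(672,284))),(s,m,sp((208,300),(118,350),(33,218),(124,176)))]))
m=rect(.19,.13,.008)
print("tile",fit([(t,m,tp((443,51),(553,66),(536,226),(423,211))),(s,m,sp((400,314),(285,334),(263,201),(371,184)))]))
m=rect(.19,.112,.005)+[[.081,0,.005],[-.081,0,.005]]
print("cover",fit([(t,m,tp((270,30),(369,46),(341,205),(243,188),(315,48),(292,184))),(s,m,sp((573,279),(480,296),(446,170),(533,156),(524,278),(493,170)))]))
m=rect(.14,.118,.07)
print("box",fit([(t,m,tp((26,68),(130,40),(159,160),(54,185))),(s,m,sp((766,152),(693,194),(618,121),(692,81)))]))
for n,a,b in(("c",(660,134),(165,298)),("c",(699,129),(126,315)),("c",(661,174),(154,267)),("c",(715,163),(103,292))):
    print(n,a,fit([(t,[[0,0,0]],tp(a))],(.5,-.3,.02,0),False)[0][:2])
E
python3 m0.py
```

```text
tray (array([ 0.49645452, -0.34606669, -0.00278664,  0.259137  ]), [[0.6, 0.1], [2.2, 0.6], [1.1, 0.1], [0.7, 0.4], [0.2, 0.2], [2.4, 0.7], [0.8, 0.1], [0.9, 0.9]])
tile (array([ 0.54544113, -0.1135409 , -0.00173669, -0.12414954]), [[0.0, 0.3], [0.1, 0.3], [1.3, 0.1], [0.7, 0.0], [0.5, 0.1], [0.1, 0.1], [0.3, 0.1], [1.3, 0.1]])
cover (array([ 5.68318596e-01,  1.01969757e-01, -5.44127409e-04, -1.41648549e-01]), [[0.4, 0.3], [2.2, 0.8], [1.3, 0.4], [0.4, 0.3], [0.4, 0.0], [0.2, 0.2], [0.3, 0.7], [0.8, 0.2], [0.6, 0.6], [0.2, 0.4], [0.6, 0.2], [0.7, 0.2]])
box (array([ 0.56281001,  0.33517893, -0.00154943,  0.26516499]), [[0.6, 1.1], [1.0, 0.3], [1.1, 0.2], [0.7, 0.4], [0.1, 0.2], [0.9, 1.4], [1.8, 0.1], [2.0, 0.5]])
c (660, 134) [ 0.55102195 -0.31270445]
c (699, 129) [ 0.55742747 -0.35807589]
c (661, 174) [ 0.50468284 -0.31344343]
c (715, 163) [ 0.51819168 -0.37614151]
```

```bash
cat >> h.py <<'E'
def tool(yaw,tilt=0,roll=0):
    """tool x=-obj x, y=obj y, z down; tilt>0: z leans toward obj +x"""
    B=np.diag([-1.,1,-1]);return R.from_euler("z",yaw)*R.from_euler("y",-tilt)*R.from_matrix(B)
def plan(p0,r0,tg):
    for p,r in tg:
        d=r0.inv().apply(np.array(p)-p0)/.025;w=(r0.inv()*r).as_rotvec()/np.deg2rad(8)
        n=max(np.linalg.norm(d)/2,np.linalg.norm(w)*8/8.59)
        print("d",d.round(2),"w",w.round(2),"rows>=%.1f"%n);p0,r0=np.array(p),r
def cur():
    from workcell import manip
    s=manip.read_state();return s["eef_pos"],R.from_quat(s["tcp_rot"]),s
E
python3 - <<'E'
from h import *
p,r,s=cur()
plan(p,r,[((.33,.2,.26),tool(-.1)),((.46,-.10,.27),tool(-.12))])
E
```

```text
d [-9.7  -9.98 -1.16] w [-0.01 -0.   -1.77] rows>=7.0
d [ -6.37 -11.42  -0.4 ] w [0.   0.   0.14] rows>=6.5
```

carry_out([
  {"dx":-9.7,"dy":-10,"dz":-1.2,"wz":-1.8},
  {"dx":-9.7,"dy":-10,"dz":-1.2,"wz":-1.8},
  {"dx":-9.7,"dy":-10,"dz":-1.2,"wz":-1.8},
  {"dx":-9.7,"dy":-10,"dz":-1.2,"wz":-1.8},
  {"dx":-9.7,"dy":-10,"dz":-1.2,"wz":-1.8},
  {"dx":-9.7,"dy":-10,"dz":-1.2,"wz":-1.8},
  {"dx":-9.7,"dy":-10,"dz":-1.2,"wz":-1.8},
  {"dx":-9.7,"dy":-10,"dz":-1.2,"wz":-1.8},
])

```text
$.increments[0]: bad value
```

carry_out([
  {"dx":-6.4,"dy":-11.4,"dz":-0.4,"wz":0.1},
  {"dx":-6.4,"dy":-11.4,"dz":-0.4,"wz":0.1},
  {"dx":-6.4,"dy":-11.4,"dz":-0.4,"wz":0.1},
  {"dx":-6.4,"dy":-11.4,"dz":-0.4,"wz":0.1},
  {"dx":-6.4,"dy":-11.4,"dz":-0.4,"wz":0.1},
  {"dx":-6.4,"dy":-11.4,"dz":-0.4,"wz":0.1},
  {"dx":-6.4,"dy":-11.4,"dz":-0.4,"wz":0.1},
  {"dx":-6.4,"dy":-11.4,"dz":-0.4,"wz":0.1},
])

```text
$.increments[0]: bad value
```

```bash
python3 - <<'E'
from h import *
from workcell import camera
p,r,s=cur();c=camera("wrist");print(s["time_s"],p,s["tcp_rot"],s["joints"])
pickle.dump(wcam(c,s),open("w1.pkl","wb"));cv2.imwrite("pics/w1.png",c["img"][:,:,::-1])
E
```

```text
0.15 [0.18684366 0.51709688 0.23082632] [ 1.72525417e-01  9.85004947e-01 -4.58998381e-04 -1.55640497e-04] [1.07141916e+00 2.59069973e-01 2.09999532e-02 1.33369564e+00
 9.07221919e-07 1.41820512e+00]
```

View pics/w1.png

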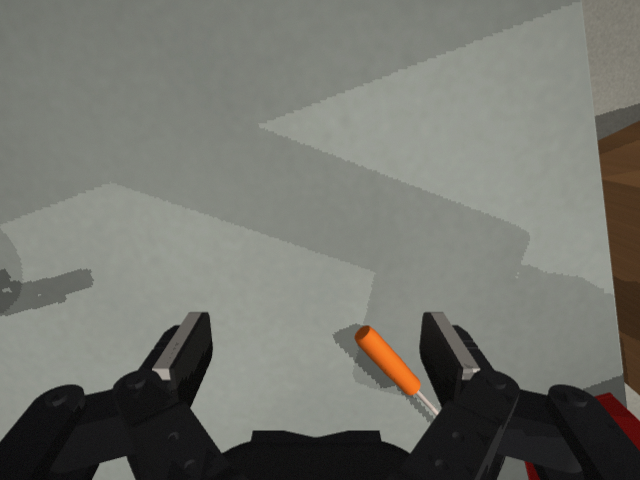

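carry_out([
  {"wx":0,"wy":0,"wz":-1.8,"dx":-9.7,"dy":-10,"dz":-1.2,"jaw":0},
  {"wx":0,"wy":0,"wz":-1.8,"dx":-9.7,"dy":-10,"dz":-1.2,"jaw":0},
  {"wx":0,"wy":0,"wz":-1.8,"dx":-9.7,"dy":-10,"dz":-1.2,"jaw":0},
  {"wx":0,"wy":0,"wz":-1.8,"dx":-9.7,"dy":-10,"dz":-1.2,"jaw":0},
  {"wx":0,"wy":0,"wz":-1.8,"dx":-9.7,"dy":-10,"dz":-1.2,"jaw":0},
  {"wx":0,"wy":0,"wz":-1.8,"dx":-9.7,"dy":-10,"dz":-1.2,"jaw":0},
  {"wx":0,"wy":0,"wz":-1.8,"dx":-9.7,"dy":-10,"dz":-1.2,"jaw":0},
  {"wx":0,"wy":0,"wz":-1.8,"dx":-9.7,"dy":-10,"dz":-1.2,"jaw":0},
])

```text
time_s: 1.0
eef_pos: [0.3323, 0.1953, 0.2618]
tcp_rot: [0.052, 0.999, -0.0, 0.001]
wrist_force: [-1.0, 0.5, 0.1]
grip_width: 0.0852
grip_force: 0.0
```

carry_out([
  {"wx":0,"wy":0,"wz":0.1,"dx":-6.4,"dy":-11.4,"dz":-0.4,"jaw":0},
  {"wx":0,"wy":0,"wz":0.1,"dx":-6.4,"dy":-11.4,"dz":-0.4,"jaw":0},
  {"wx":0,"wy":0,"wz":0.1,"dx":-6.4,"dy":-11.4,"dz":-0.4,"jaw":0},
  {"wx":0,"wy":0,"wz":0.1,"dx":-6.4,"dy":-11.4,"dz":-0.4,"jaw":0},
  {"wx":0,"wy":0,"wz":0.1,"dx":-6.4,"dy":-11.4,"dz":-0.4,"jaw":0},
  {"wx":0,"wy":0,"wz":0.1,"dx":-6.4,"dy":-11.4,"dz":-0.4,"jaw":0},
  {"wx":0,"wy":0,"wz":0.1,"dx":-6.4,"dy":-11.4,"dz":-0.4,"jaw":0},
  {"wx":0,"wy":0,"wz":0.1,"dx":-6.4,"dy":-11.4,"dz":-0.4,"jaw":0},
])

```text
time_s: 1.8
eef_pos: [0.4634, -0.1017, 0.2703]
tcp_rot: [0.056, 0.998, 0.0, -0.001]
wrist_force: [0.9, 1.5, -1.2]
grip_width: 0.0855
grip_force: 0.0
```

```bash
python3 - <<'E'
from h import *
from workcell import camera
p,r,s=cur();c=camera("wrist");print(s["time_s"],p,s["tcp_rot"],s["joints"])
pickle.dump(wcam(c,s),open("w1.pkl","wb"));cv2.imwrite("pics/w2.png",c["img"][:,:,::-1])
E
```

```text
1.8 [ 0.46344293 -0.10171559  0.27033945] [ 5.62352183e-02  9.98417408e-01  4.06437262e-05 -5.27891372e-04] [-3.93000584e-01  1.20332252e-01 -5.65151926e-02  1.39497223e+00
 -2.72116679e-04 -2.80470628e-01]
```

View pics/w2.png

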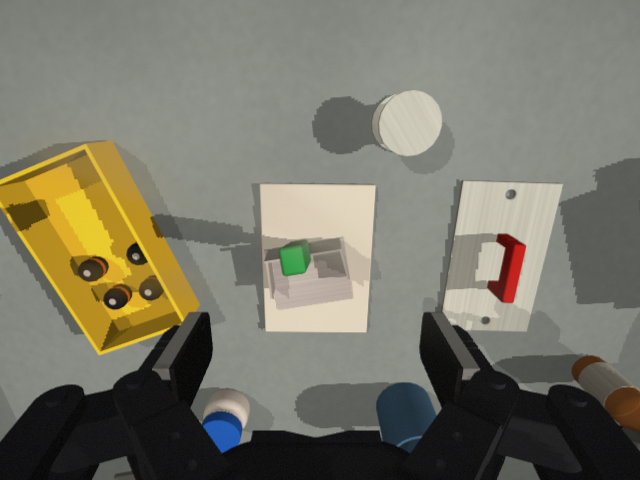

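The wrist view shows everything: the scoop handle at (294,258), its lip at about (277,308) to (352,300), and the cover holes at (511,194) and (486,320). I'll enlarge the scoop.

```bash
python3 - <<'E'
import cv2
i=cv2.imread("pics/w2.png")[228:320,250:380];s=6
o=cv2.resize(i,None,fx=s,fy=s,interpolation=cv2.INTER_CUBIC)
for k in range(0,130,10):
    cv2.line(o,(k*s,0),(k*s,6),(0,0,255),1);cv2.line(o,(0,k*s),(6,k*s),(0,0,255),1)
cv2.imwrite("pics/w2c.png",o)
E
```

```text
(no output)
```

View pics/w2c.png

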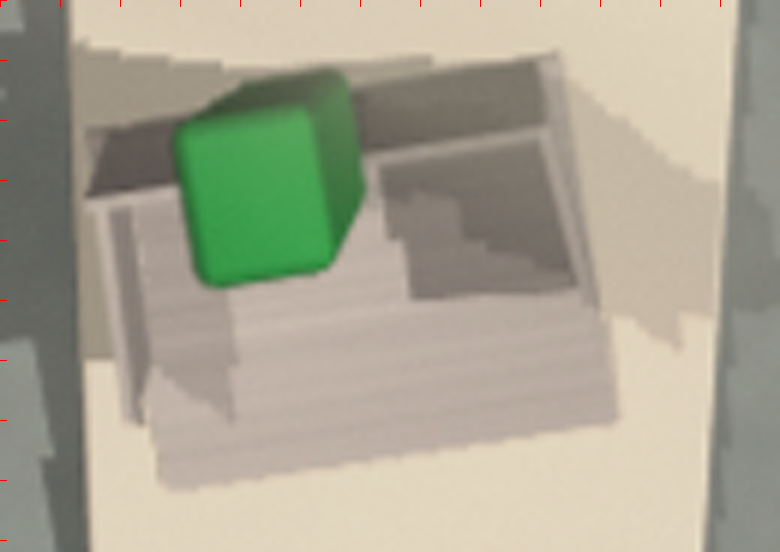

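The crop shows the lip corners at (277.5,309.3) and (353,298), the handle top face centred at about (293,261), and the back-wall bottom near (265,250) to (342.5,237).

```bash
cat >> h.py <<'E'
def onz(c,px,z):
    Rm=cv2.Rodrigues(np.array(c["rvec"]))[0];o=-Rm.T@np.array(c["tvec"]).ravel()
    d=Rm.T@np.linalg.inv(c["K"])@[px[0],px[1],1];return (o+d*(z-o[2])/d[2])
E
python3 - <<'E'
from h import *
w=pickle.load(open("w1.pkl","rb"));D=pickle.load(open("d0.pkl","rb"));t,s=D["top"],D["scene"]
q=lambda x,y:(250+x/6,228+y/6)
tp=lambda x,y:(x/2.75+170,y/2.75+205); sp=lambda x,y:(x/2.45+150,y/2.45+160)
L=[onz(w,q(165,488),.010),onz(w,q(618,420),.010)]
B=[onz(w,q(90,133),.010),onz(w,q(556,53),.010)];T=[onz(w,q(88,200),.047),onz(w,q(547,130),.047)]
for n,a in(("lip",L),("backbot",B),("backtop",T)):
    d=a[1]-a[0];print(n,((a[0]+a[1])/2).round(4),"len",np.linalg.norm(d).round(4),"yaw",np.arctan2(-d[0],d[1]).round(3))
print("handle top",onz(w,q(263,195),.137))
for n,a in(("top",[onz(t,tp(456,93),.01),onz(t,tp(537,93),.01)]),("sc",[onz(s,sp(297,305),.01),onz(s,sp(375,280),.01)])):
    d=a[1]-a[0];print(n,(a[0]+a[1])/2,np.linalg.norm(d))
# tile, cover, tray, box in wrist view
def rect(l,wd,z): return [[l/2,wd/2,z],[l/2,-wd/2,z],[-l/2,-wd/2,z],[-l/2,wd/2,z]]
print("tile",fit([(w,rect(.19,.13,.008),[(367,332),(265,332),(260,184),(376,185)])],(.545,-.11,0,-.12),False))
m=[[.081,0,.005],[-.081,0,.005]];sh=[sp(524,278),sp(493,170)];th=[tp(315,48),tp(292,184)]
print("cover",fit([(w,m,[(485.5,320.5),(511,194.5)]),(s,m,sh),(t,m,th)],(.568,.1,0,-.14)))
for px in((93,268),(137,254),(117,297),(150,288)): print("core",onz(w,px,.017+.008)[:2])
m=rect(.214,.116,.048)
print("tray",fit([(w,m[2:],[(0,183),(87,146)]),(w,m[1:2],[(101,353)]),(w,m[:1],[(199,305)])],(.495,-.345,0,.26),False))
E
```

```text
lip [ 0.5985 -0.1172  0.01  ] len 0.0945 yaw 0.055
backbot [ 0.5189 -0.1216  0.01  ] len 0.0922 yaw 0.067
backtop [ 0.5197 -0.1215  0.047 ] len 0.0832 yaw 0.049
handle top [ 0.48928344 -0.12204824  0.137     ]
top [ 0.59753174 -0.12376451  0.01      ] 0.09467692985658932
sc [ 0.59944736 -0.11997297  0.01      ] 0.09434720229624656
tile (array([ 5.46418624e-01, -1.09011501e-01, -5.23314828e-04, -1.21770153e-01]), [[0.0, 1.0], [0.2, 0.1], [0.6, 0.4], [0.4, 0.2]])
cover (array([ 0.5682263 ,  0.10509304,  0.00177028, -0.14238408]), [[0.6, 0.3], [0.4, 0.0], [0.4, 0.5], [0.3, 0.6], [1.4, 0.1], [1.2, 0.1]])
core [ 0.5162592  -0.36448457]
core [ 0.50513697 -0.30970595]
core [ 0.55546065 -0.34763901]
core [ 0.54835468 -0.30593223]
tray (array([ 0.49510571, -0.33592905, -0.00435924,  0.28897063]), [[8.8, 1.6], [2.0, 8.3], [9.0, 1.1], [1.9, 13.0]])
```

```bash
python3 - <<'E'
from h import *
p,r,s=cur()
w=pickle.load(open("w1.pkl","rb"));print("spool",onz(w,(408,123),.05))
a=.6;T=tool(.055,a);z=T.apply([0,0,1]);so=np.array([.5585,-.121,.008])
g=so+R.from_euler("z",.055).apply([-.058,0,.088]);tcp=g+.019*z;print(z,tcp)
plan(p,r,[(tcp-.1*z,T),(tcp,T),(tcp+[0,0,.14],T)])
E
```

```text
spool [ 0.39666555 -0.00594708  0.05      ]
[ 0.56378867  0.03103968 -0.82533561] [ 0.51129969 -0.12359864  0.08031862]
d [ 0.18 -1.09  4.31] w [-0.35 -4.3  -1.16] rows>=4.2
d [-0.  0.  4.] w [0. 0. 0.] rows>=2.0
d [-3.16  0.   -4.62] w [0. 0. 0.] rows>=2.8
```

carry_out([
  {"wx":-0.35,"wy":-4.3,"wz":-1.16,"dx":0.18,"dy":-1.09,"dz":4.31,"jaw":0},
  {"wx":-0.35,"wy":-4.3,"wz":-1.16,"dx":0.18,"dy":-1.09,"dz":4.31,"jaw":0},
  {"wx":-0.35,"wy":-4.3,"wz":-1.16,"dx":0.18,"dy":-1.09,"dz":4.31,"jaw":0},
  {"wx":-0.35,"wy":-4.3,"wz":-1.16,"dx":0.18,"dy":-1.09,"dz":4.31,"jaw":0},
  {"wx":-0.35,"wy":-4.3,"wz":-1.16,"dx":0.18,"dy":-1.09,"dz":4.31,"jaw":0},
  {"wx":-0.35,"wy":-4.3,"wz":-1.16,"dx":0.18,"dy":-1.09,"dz":4.31,"jaw":0},
  {"wx":-0.35,"wy":-4.3,"wz":-1.16,"dx":0.18,"dy":-1.09,"dz":4.31,"jaw":0},
])

```text
time_s: 2.55
eef_pos: [0.4546, -0.1253, 0.1641]
tcp_rot: [-0.027, 0.955, 0.008, 0.296]
wrist_force: [-0.5, -0.4, 0.5]
grip_width: 0.0854
grip_force: 0.0
```

```bash
python3 - <<'E'
from h import *
p,r,s=cur();print(p,r.as_quat(),s["joints"])
a=.6;T=tool(.055,a);z=T.apply([0,0,1]);so=np.array([.5585,-.121,.008])
g=so+R.from_euler("z",.055).apply([-.058,0,.088]);tcp=g+.019*z
plan(p,r,[(tcp,T)])
E
```

```text
[ 0.45456329 -0.12532575  0.16405423] [-0.02725978  0.95487349  0.00773169  0.29565814] [-0.70226068 -0.13663794 -0.75951753  0.48598391  0.39848886 -0.66444268]
d [ 0.02 -0.06  4.05] w [-0.    0.    0.02] rows>=2.0
```

carry_out([
  {"wx":0,"wy":0,"wz":0,"dx":0,"dy":0,"dz":1.3,"jaw":0},
  {"wx":0,"wy":0,"wz":0,"dx":0,"dy":0,"dz":2.6,"jaw":0},
  {"wx":0,"wy":0,"wz":0,"dx":0,"dy":-0.05,"dz":3.6,"jaw":0},
  {"wx":0,"wy":0,"wz":0,"dx":0,"dy":-0.05,"dz":4.0,"jaw":0},
  {"wx":0,"wy":0,"wz":0,"dx":0,"dy":-0.05,"dz":4.0,"jaw":0.4},
  {"wx":0,"wy":0,"wz":0,"dx":0,"dy":-0.05,"dz":4.0,"jaw":0.6},
  {"wx":0,"wy":0,"wz":0,"dx":0,"dy":-0.05,"dz":4.0,"jaw":0.7},
  {"wx":0,"wy":0,"wz":0,"dx":0,"dy":-0.05,"dz":4.0,"jaw":0.8},
  {"wx":0,"wy":0,"wz":0,"dx":0,"dy":-0.05,"dz":4.0,"jaw":1},
  {"wx":0,"wy":0,"wz":0,"dx":0,"dy":-0.05,"dz":4.0,"jaw":1},
  {"wx":0,"wy":0,"wz":0,"dx":0,"dy":-0.05,"dz":4.0,"jaw":1},
  {"wx":0,"wy":0,"wz":0,"dx":0,"dy":-0.05,"dz":4.0,"jaw":1},
])

```text
time_s: 3.75
eef_pos: [0.5114, -0.1242, 0.0819]
tcp_rot: [-0.027, 0.954, 0.008, 0.297]
wrist_force: [-3.7, 2.1, 6.1]
grip_width: 0.0193
grip_force: 60.6
```

```bash
cat > iou.py <<'E'
from h import *
from scipy.optimize import minimize
D=pickle.load(open("d0.pkl","rb"));w=pickle.load(open("w1.pkl","rb"))
x0=[.4965,-.346,.26]
def model(p,z0=0):
    c,s=np.cos(p[2]),np.sin(p[2])
    return [[p[0]+c*a*.107-s*b*.058,p[1]+s*a*.107+c*b*.058,z] for a in(1,-1) for b in(1,-1) for z in(0,.048)]
S=4
def draw(pts):
    h=cv2.convexHull((np.array(pts)*S).round().astype(np.int32)).astype(np.int32);m=np.zeros((480*S,640*S),np.uint8);cv2.fillConvexPoly(m,h,1);return m
def mask(c):
    hsv=cv2.cvtColor(c["img"],cv2.COLOR_RGB2HSV);m=cv2.inRange(hsv,(18,110,40),(35,255,255))
    q=proj(c,model(x0));k=np.zeros_like(m);cv2.fillConvexPoly(k,cv2.convexHull(q.astype(np.float32)).astype(np.int32),1);k=cv2.dilate(k,np.ones((17,17)))
    ys,xs=np.nonzero(m*k);P=np.c_[xs,ys]
    # pixel corners for hull
    P=np.vstack([P+[dx,dy] for dx in(-.5,.5) for dy in(-.5,.5)]);return draw(P)
def cost(p,L):
    r=0
    for c,m in L:
        q=draw(proj(c,model(p)));r+=1-(q&m).sum()/(q|m).sum()
    return r/len(L)
if __name__=="__main__":
    cams={"top":D["top"],"scene":D["scene"],"wrist":w}
    M={k:(c,mask(c)) for k,c in cams.items()}
    for ks in(["top"],["scene"],["wrist"],["top","wrist"],["top","scene","wrist"]):
        L=[M[k] for k in ks];r=minimize(cost,x0,args=(L,),method="Nelder-Mead",options=dict(initial_simplex=np.array([x0,[.505,-.346,.26],[.4965,-.336,.26],[.4965,-.346,.3]])))
        print(ks,r.x.round(4),round(r.fun,4))
E
python3 iou.py
```

```text
['top'] [ 0.4976 -0.3496  0.2381] 0.0525
['scene'] [ 0.4961 -0.3476  0.255 ] 0.0248
['wrist'] [ 0.4977 -0.3462  0.2471] 0.0191
['top', 'wrist'] [ 0.4983 -0.347   0.2503] 0.0401
['top', 'scene', 'wrist'] [ 0.4977 -0.3474  0.2455] 0.0377
```

carry_out([
  {"wx":0,"wy":0,"wz":0,"dx":-0.5,"dy":0,"dz":-0.7,"jaw":1},
  {"wx":0,"wy":0,"wz":0,"dx":-1.4,"dy":0,"dz":-2.0,"jaw":1},
  {"wx":0,"wy":0,"wz":0,"dx":-2.3,"dy":0,"dz":-3.3,"jaw":1},
  {"wx":0,"wy":0,"wz":0,"dx":-2.7,"dy":0,"dz":-4.0,"jaw":1},
  {"wx":0,"wy":0,"wz":0,"dx":-2.7,"dy":0,"dz":-4.0,"jaw":1},
])

```text
time_s: 4.25
eef_pos: [0.5111, -0.1247, 0.2051]
tcp_rot: [-0.028, 0.954, 0.006, 0.298]
wrist_force: [0.2, 0.8, -2.2]
grip_width: 0.0194
grip_force: 59.6
```

```bash
cat >> h.py <<'E'
def mat(p,r): T=np.eye(4);T[:3,:3]=r.as_matrix();T[:3,3]=p;return T
rg=R.from_quat([-0.027,0.954,0.008,0.297]);pg=np.array([.5114,-.1242,.0819])
yg=np.arctan2(*(-rg.as_matrix()[:2,0])[::-1])
def _s():
    xd=np.array([np.cos(yg),np.sin(yg),0]);yd=np.array([-xd[1],xd[0],0])
    o=np.array([.5585,-.121,.008]);o=o+yd*((pg-o)@yd);return mat(o,R.from_euler("z",yg))
TS=np.linalg.inv(mat(pg,rg))@_s()   # scoop in tool
def scoop(o,yaw,pitch=0):
    """tool pose for scoop origin o, yaw, pitch (lip up +)"""
    M=mat(o,R.from_euler("z",yaw)*R.from_euler("y",-pitch))@np.linalg.inv(TS);return M[:3,3],R.from_matrix(M[:3,:3])
TR=np.array([.497,-.347,.25])
def intray(x,y,z): c,s=np.cos(TR[2]),np.sin(TR[2]);return np.array([TR[0]+c*x-s*y,TR[1]+s*x+c*y,z])
E
python3 - <<'E'
from h import *
print(yg,_s()[:3,3])
p,r,s=cur()
plan(p,r,[scoop(intray(-.057,0,.13),.25),scoop(intray(-.057,0,.006),.25)])
E
```

```text
Traceback (most recent call last):
NameError: name '_s' is not defined
```

```bash
python3 - <<'E'
from h import *
print(yg,TS.round(3).tolist())
p,r,s=cur()
plan(p,r,[scoop(intray(-.057,0,.13),.25),scoop(intray(-.057,0,.006),.25)])
E
```

```text
0.05688159385258667 [[-0.823, 0.0, -0.568, 0.003], [0.001, 1.0, -0.001, 0.0], [0.568, -0.001, -0.823, 0.088], [0.0, 0.0, 0.0, 1.0]]
d [ 4.29 -9.65 -2.86] w [-0.81  0.01 -1.12] rows>=5.5
d [2.82 0.   4.08] w [0. 0. 0.] rows>=2.5
```

carry_out([
  {"wx":-0.4,"wy":0,"wz":-0.56,"dx":1.2,"dy":-2.0,"dz":-2.0,"jaw":1},
  {"wx":-0.81,"wy":0,"wz":-1.12,"dx":2.2,"dy":-4.0,"dz":-2.5,"jaw":1},
  {"wx":-0.81,"wy":0,"wz":-1.12,"dx":3.3,"dy":-6.0,"dz":-2.86,"jaw":1},
  {"wx":-0.81,"wy":0,"wz":-1.12,"dx":4.0,"dy":-7.7,"dz":-2.86,"jaw":1},
  {"wx":-0.81,"wy":0,"wz":-1.12,"dx":4.29,"dy":-9.0,"dz":-2.86,"jaw":1},
  {"wx":-0.81,"wy":0,"wz":-1.12,"dx":4.29,"dy":-9.65,"dz":-2.86,"jaw":1},
  {"wx":-0.81,"wy":0,"wz":-1.12,"dx":4.29,"dy":-9.65,"dz":-2.86,"jaw":1},
  {"wx":-0.81,"wy":0,"wz":-1.12,"dx":4.29,"dy":-9.65,"dz":-2.86,"jaw":1},
])

```text
time_s: 5.05
eef_pos: [0.3945, -0.3728, 0.1979]
tcp_rot: [-0.117, 0.948, 0.04, 0.293]
wrist_force: [-0.4, 0.4, -2.1]
grip_width: 0.0193
grip_force: 60.6
```

```bash
python3 - <<'E'
from h import *
from workcell import camera
p,r,s=cur();print(p,s["joints"].round(2))
plan(p,r,[scoop(intray(-.057,0,.006),.25)])
M=mat(p,r)@TS
m=lambda P:[(M@[*q,1])[:3] for q in P]
lip=m([[.04,.047,.001],[.04,-.047,.001]])
o=[]
for n,(u,v) in(("top",(400,215)),("scene",(130,200))):
    c=camera(n);i=np.ascontiguousarray(c["img"][v:v+110,u:u+130,::-1]);i=cv2.resize(i,None,fx=3,fy=3,interpolation=cv2.INTER_CUBIC)
    for q in proj(c,lip): cv2.circle(i,tuple(((q-[u,v]+.5)*3).astype(int)),3,(255,0,255),1)
    if n=="top":
        for q in proj(c,[intray(a*.107,b*.058,.048) for a in(1,-1) for b in(1,-1)]): cv2.circle(i,tuple(((q-[u,v]+.5)*3).astype(int)),3,(255,0,0),1)
    o.append(i)
cv2.imwrite("pics/chk.png",np.hstack(o))
E
```

```text
[ 0.39448454 -0.37282089  0.19790213] [-1.24  0.17 -0.32  1.03  0.6  -1.46]
d [ 2.62 -0.05  3.93] w [ 0.04 -0.02 -0.04] rows>=2.4
```

View pics/chk.png

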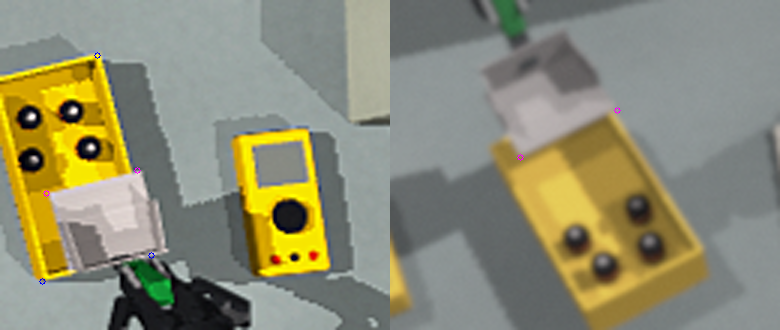

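The overlay matches: the predicted lip points fall on the pan's lip corners in both views, and the tray corners agree. Next I lower the scoop.

carry_out([
  {"wx":0,"wy":0,"wz":0,"dx":0.8,"dy":0,"dz":1.2,"jaw":1},
  {"wx":0,"wy":0,"wz":0,"dx":1.6,"dy":-0.05,"dz":2.4,"jaw":1},
  {"wx":0,"wy":0,"wz":0,"dx":2.2,"dy":-0.05,"dz":3.3,"jaw":1},
  {"wx":0,"wy":0,"wz":0,"dx":2.5,"dy":-0.05,"dz":3.75,"jaw":1},
  {"wx":0,"wy":0,"wz":0,"dx":2.62,"dy":-0.05,"dz":3.93,"jaw":1},
  {"wx":0,"wy":0,"wz":0,"dx":2.62,"dy":-0.05,"dz":3.93,"jaw":1},
])

```text
time_s: 5.75
eef_pos: [0.3991, -0.37, 0.0826]
tcp_rot: [-0.12, 0.947, 0.039, 0.296]
wrist_force: [12.1, 2.9, -5.1]
grip_width: 0.0191
grip_force: 59.4
```

```bash
python3 - <<'E'
from h import *
p,r,s=cur();print(p,s["wrist_force"])
M=mat(p,r)@TS;print("scoop",M[:3,3],R.from_matrix(M[:3,:3]).as_euler("ZYX"))
plan(p,r,[scoop(intray(-.057,0,.003),.25),scoop(intray(.061,0,.003),.25)])
E
```

```text
[ 0.39910575 -0.36997552  0.08256316] [12.051119    2.8602266  -5.05041822]
scoop [ 0.44488035 -0.35774536  0.00877493] [ 0.25401104 -0.00234738  0.00453453]
d [ 0.25 -0.08  0.1 ] w [0.04 0.02 0.01] rows>=0.1
d [-3.89  0.    2.68] w [0. 0. 0.] rows>=2.4
```

carry_out([
  {"wx":0,"wy":0,"wz":0,"dx":-0.6,"dy":0,"dz":-0.8,"jaw":1},
  {"wx":0,"wy":0,"wz":0,"dx":-0.9,"dy":0,"dz":-0.5,"jaw":1},
  {"wx":0,"wy":0,"wz":0,"dx":-0.9,"dy":0,"dz":-0.5,"jaw":1},
])

```text
time_s: 6.05
eef_pos: [0.4094, -0.3684, 0.1055]
tcp_rot: [-0.12, 0.948, 0.038, 0.294]
wrist_force: [0.0, -0.5, -2.4]
grip_width: 0.0193
grip_force: 60.7
```

```bash
python3 - <<'E'
from h import *
p,r,s=cur();print(p,s["wrist_force"])
M=mat(p,r)@TS;print("scoop",M[:3,3],R.from_matrix(M[:3,:3]).as_euler("ZYX"))
c,sn=np.cos(.25),np.sin(.25);d=M[:2,3]-TR[:2];print("trayframe",d@[c,sn],d@[-sn,c])
plan(p,r,[scoop(intray(-.046,0,.004),.25),scoop(intray(.061,0,.004),.25)])
E
```

```text
[ 0.40941888 -0.36837804  0.10550936] [ 0.01706588 -0.54077568 -2.4092341 ]
scoop [ 0.45495863 -0.35641453  0.03153235] [0.25268849 0.00163907 0.00268322]
trayframe -0.043063596257728404 0.0012793472729473176
d [ 0.73 -0.04  0.84] w [ 0.03 -0.01  0.  ] rows>=0.6
d [-3.52  0.    2.43] w [0. 0. 0.] rows>=2.1
```

carry_out([
  {"wx":0,"wy":0,"wz":0,"dx":0.3,"dy":-0.04,"dz":0.4,"jaw":1},
  {"wx":0,"wy":0,"wz":0,"dx":0.55,"dy":-0.04,"dz":0.65,"jaw":1},
  {"wx":0,"wy":0,"wz":0,"dx":0.7,"dy":-0.04,"dz":0.8,"jaw":1},
  {"wx":0,"wy":0,"wz":0,"dx":0.75,"dy":-0.04,"dz":0.86,"jaw":1},
  {"wx":0,"wy":0,"wz":0,"dx":0.75,"dy":-0.04,"dz":0.86,"jaw":1},
])

```text
time_s: 6.55
eef_pos: [0.4057, -0.3705, 0.0777]
tcp_rot: [-0.119, 0.947, 0.039, 0.295]
wrist_force: [-3.3, 5.8, 11.9]
grip_width: 0.0192
grip_force: 62.6
```

```bash
cat > st.py <<'E'
from h import *
p,r,s=cur();print(p,s["wrist_force"].round(1),s["torque"].round(2),s["time_s"],s["joints"].round(2))
M=mat(p,r)@TS;print("scoop",M[:3,3].round(4),R.from_matrix(M[:3,:3]).as_euler("ZYX").round(3))
c,sn=np.cos(.25),np.sin(.25);d=M[:2,3]-TR[:2];print("trayframe",d@[c,sn],d@[-sn,c])
E
python3 st.py; python3 - <<'E'
from h import *
p,r,s=cur();plan(p,r,[scoop(intray(.061,0,.004),.25)])
E
```

```text
[ 0.40565669 -0.37053196  0.0777042 ] [-3.3  5.8 11.9] [ 1.13 -0.16  0.76] 6.55 [-1.21  0.29 -0.51  0.7   0.6  -1.44]
scoop [ 0.4514 -0.3584  0.0038] [ 0.251 -0.001  0.005]
trayframe -0.047058349028714225 0.00020372009576242155
d [-3.56  0.01  2.45] w [ 0.03  0.01 -0.02] rows>=2.2
```

carry_out([
  {"wx":0,"wy":0,"wz":0,"dx":-0.3,"dy":0,"dz":0.19,"jaw":1},
  {"wx":0,"wy":0,"wz":0,"dx":-0.6,"dy":0,"dz":0.4,"jaw":1},
  {"wx":0,"wy":0,"wz":0,"dx":-0.9,"dy":0,"dz":0.61,"jaw":1},
  {"wx":0,"wy":0,"wz":0,"dx":-1.2,"dy":0,"dz":0.81,"jaw":1},
  {"wx":0,"wy":0,"wz":0,"dx":-1.5,"dy":0,"dz":1.02,"jaw":1},
  {"wx":0,"wy":0,"wz":0,"dx":-1.8,"dy":0,"dz":1.22,"jaw":1},
  {"wx":0,"wy":0,"wz":0,"dx":-2.1,"dy":0,"dz":1.43,"jaw":1},
  {"wx":0,"wy":0,"wz":0,"dx":-2.4,"dy":0,"dz":1.64,"jaw":1},
])

```text
time_s: 7.35
eef_pos: [0.4763, -0.3541, 0.0777]
tcp_rot: [-0.119, 0.948, 0.038, 0.294]
wrist_force: [-4.6, -2.1, 7.3]
grip_width: 0.0194
grip_force: 62.3
```

```bash
python3 st.py; python3 - <<'E'
from h import *
p,r,s=cur();plan(p,r,[scoop(intray(.061,0,.004),.25)])
E
```

```text
[ 0.47629834 -0.35408196  0.07772523] [-4.6 -2.1  7.3] [-0.25  0.53  0.03] 7.35 [-1.07  0.31 -0.48  0.61  0.58 -1.26]
scoop [ 0.5219 -0.3422  0.0038] [0.25  0.001 0.002]
trayframe 0.025317309756316988 -0.0015563508878327246
d [-1.18  0.07  0.8 ] w [ 0.01 -0.01 -0.01] rows>=0.7
```

carry_out([
  {"wx":0,"wy":0,"wz":0,"dx":-0.2,"dy":0.05,"dz":0.13,"jaw":1},
  {"wx":0,"wy":0,"wz":0,"dx":-0.4,"dy":0.07,"dz":0.26,"jaw":1},
  {"wx":0,"wy":0,"wz":0,"dx":-0.6,"dy":0.07,"dz":0.4,"jaw":1},
  {"wx":0,"wy":0,"wz":0,"dx":-0.8,"dy":0.07,"dz":0.54,"jaw":1},
  {"wx":0,"wy":0,"wz":0,"dx":-1.0,"dy":0.07,"dz":0.67,"jaw":1},
  {"wx":0,"wy":0,"wz":0,"dx":-1.12,"dy":0.07,"dz":0.76,"jaw":1},
])

```text
time_s: 7.95
eef_pos: [0.5085, -0.3436, 0.0777]
tcp_rot: [-0.119, 0.948, 0.038, 0.294]
wrist_force: [-7.0, -0.8, 9.2]
grip_width: 0.0191
grip_force: 62.5
```

```bash
python3 st.py; python3 - <<'E'
from h import *
from workcell import camera
o=[]
for n,(u,v) in(("top",(380,215)),("scene",(150,220))):
    c=camera(n);i=cv2.resize(c["img"][v:v+100,u:u+100,::-1],None,fx=4,fy=4,interpolation=cv2.INTER_CUBIC);o.append(i)
cv2.imwrite("pics/chk2.png",np.hstack(o))
E
```

```text
[ 0.50849195 -0.34361813  0.07773101] [-7.  -0.8  9.2] [-0.4   0.56  0.  ] 7.95 [-1.    0.33 -0.46  0.57  0.57 -1.19]
scoop [ 0.5541 -0.3317  0.0038] [0.25  0.001 0.003]
trayframe 0.05908084323970011 0.0006921469924469764
```

View pics/chk2.png

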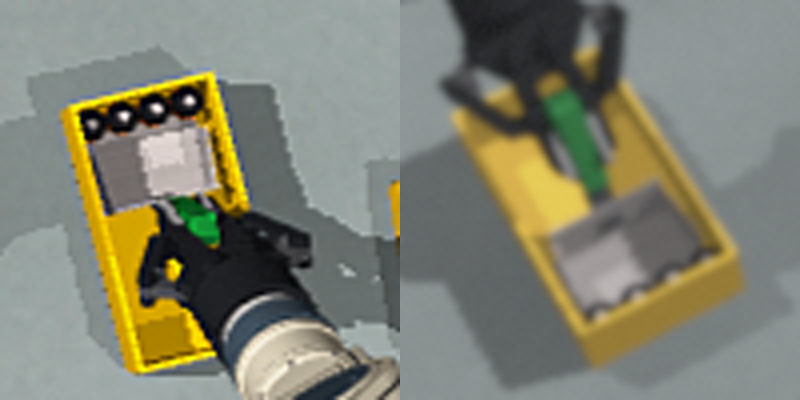

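The four cores are lined up on the lip against the far wall. The top view puts them at crop (92–190, 100–125), and the lip is about 4 mm from the wall. Next I tilt the lip up in place.

```bash
cat >> h.py <<'E'
def rows(tg):
    p0,r0,_=cur()
    for p,r in tg:
        d=r0.inv().apply(np.array(p)-p0)/.025;w=(r0.inv()*r).as_rotvec()/np.deg2rad(8)
        print("w",w.round(2),"d",d.round(2))
E
python3 - <<'E'
from h import *
t=[]
for k in range(1,12):
    f=.05*k;zr=.0045+max(0,k-4)*.0035;lx=.099
    t.append(scoop(intray(lx-.04*np.cos(f),0,zr+.04*np.sin(f)),.25,f))
rows(t)
E
```

```text
w [ 0.02 -0.36 -0.01] d [ 0.13 -0.02 -0.1 ]
w [ 0.02 -0.72 -0.01] d [ 0.25 -0.02 -0.15]
w [ 0.02 -1.08 -0.01] d [ 0.38 -0.02 -0.2 ]
w [ 0.02 -1.44 -0.01] d [ 0.49 -0.02 -0.23]
w [ 0.02 -1.8  -0.01] d [ 0.53 -0.02 -0.37]
w [ 0.02 -2.15 -0.01] d [ 0.56 -0.02 -0.49]
w [ 0.02 -2.51 -0.01] d [ 0.58 -0.02 -0.61]
w [ 0.02 -2.87 -0.01] d [ 0.6  -0.02 -0.71]
w [ 0.02 -3.23 -0.01] d [ 0.62 -0.02 -0.8 ]
w [ 0.02 -3.59 -0.01] d [ 0.62 -0.02 -0.87]
w [ 0.02 -3.94 -0.01] d [ 0.63 -0.02 -0.94]
```

carry_out([
  {"wx":0,"wy":-0.36,"wz":0,"dx":0.13,"dy":0,"dz":-0.1,"jaw":1},
  {"wx":0,"wy":-0.72,"wz":0,"dx":0.25,"dy":0,"dz":-0.15,"jaw":1},
  {"wx":0,"wy":-1.08,"wz":0,"dx":0.38,"dy":0,"dz":-0.2,"jaw":1},
  {"wx":0,"wy":-1.44,"wz":0,"dx":0.49,"dy":0,"dz":-0.23,"jaw":1},
  {"wx":0,"wy":-1.8,"wz":0,"dx":0.53,"dy":0,"dz":-0.37,"jaw":1},
  {"wx":0,"wy":-2.15,"wz":0,"dx":0.56,"dy":0,"dz":-0.49,"jaw":1},
  {"wx":0,"wy":-2.51,"wz":0,"dx":0.58,"dy":0,"dz":-0.61,"jaw":1},
  {"wx":0,"wy":-2.87,"wz":0,"dx":0.6,"dy":0,"dz":-0.71,"jaw":1},
  {"wx":0,"wy":-3.23,"wz":0,"dx":0.62,"dy":0,"dz":-0.8,"jaw":1},
  {"wx":0,"wy":-3.59,"wz":0,"dx":0.62,"dy":0,"dz":-0.87,"jaw":1},
  {"wx":0,"wy":-3.94,"wz":0,"dx":0.63,"dy":0,"dz":-0.94,"jaw":1},
  {"wx":0,"wy":-3.94,"wz":0,"dx":0.63,"dy":0,"dz":-0.94,"jaw":1},
])

```text
time_s: 9.25
eef_pos: [0.482, -0.3495, 0.086]
tcp_rot: [-0.102, 0.833, 0.071, 0.54]
wrist_force: [-0.7, 0.3, -3.5]
grip_width: 0.0195
grip_force: 60.9
```

```bash
python3 st.py; python3 - <<'E'
from h import *
from workcell import camera
o=[]
p,r,s=cur();M=mat(p,r)@TS
for n,(u,v) in(("top",(380,215)),("scene",(150,220))):
    c=camera(n);cv2.imwrite(f"raw_{n}.png",c["img"][:,:,::-1])
    # dark blobs inside projected tray
    m=(c["img"].max(2)<45).astype(np.uint8);nn,l,st,ce=cv2.connectedComponentsWithStats(m[v:v+100,u:u+100])
    print(n,[(int(a[4]),(b+[u,v]).round(0).tolist()) for a,b in zip(st[1:],ce[1:]) if a[4]>8])
    q=proj(c,[(M@[*k,1])[:3] for k in([.04,.047,.002],[.04,-.047,.002],[-.04,-.042,.002],[-.04,.042,.002])]);print(q.round(0).tolist())
E
```

```text
[ 0.48198234 -0.34948509  0.08600368] [-0.7  0.3 -3.5] [-0.44  1.7  -0.02] 9.25 [-1.26  0.45 -0.68  0.31  1.15 -1.42]
scoop [ 0.5582 -0.3297  0.0475] [ 0.245 -0.548  0.009]
trayframe 0.0636223219361465 0.0015965580752422253
top [(35, [431.0, 245.0]), (43, [408.0, 250.0]), (92, [421.0, 260.0]), (743, [439.0, 300.0])]
[[401.0, 243.0], [431.0, 236.0], [431.0, 259.0], [406.0, 265.0]]
scene [(13, [177.0, 221.0]), (9, [168.0, 227.0]), (11, [207.0, 269.0]), (9, [219.0, 271.0]), (12, [196.0, 275.0]), (13, [194.0, 284.0])]
[[228.0, 277.0], [196.0, 294.0], [190.0, 283.0], [217.0, 269.0]]
```

Wrist force rose by about 1.2 N, which fits four cores aboard, and the scene image shows four dark blobs in the pan. Next I lift and carry them to the box.

```bash
cat >> h.py <<'E'
BX=np.array([.563,.335,.265])
def inbox(x,y,z): c,s=np.cos(BX[2]),np.sin(BX[2]);return np.array([BX[0]+c*x-s*y,BX[1]+s*x+c*y,z])
def lipat(x,z,f,y=0): return scoop(inbox(x-.04*np.cos(f),y,z-.04*np.sin(f)),BX[2],f)
E
python3 - <<'E'
from h import *
p,r,s=cur()
A=scoop([.55,-.32,.21],.25,.53);B=scoop([.51,0,.23],.25,.53);C=lipat(-.02,.27,.5)
plan(p,r,[A,B,C])
E
```

```text
d [-5.86  0.52 -2.86] w [ 0.02  0.12 -0.03] rows>=3.3
d [-1.41 12.8   1.11] w [0. 0. 0.] rows>=6.5
d [-2.2  12.38  2.51] w [-0.1   0.21 -0.05] rows>=6.4
```

carry_out([
  {"wx":0,"wy":0,"wz":0,"dx":-0.6,"dy":0.05,"dz":-0.3,"jaw":1},
  {"wx":0,"wy":0,"wz":0,"dx":-1.6,"dy":0.15,"dz":-0.8,"jaw":1},
  {"wx":0,"wy":0,"wz":0,"dx":-2.8,"dy":0.25,"dz":-1.4,"jaw":1},
  {"wx":0,"wy":0,"wz":0,"dx":-4.0,"dy":0.35,"dz":-2.0,"jaw":1},
  {"wx":0,"wy":0,"wz":0,"dx":-5.1,"dy":0.45,"dz":-2.5,"jaw":1},
  {"wx":0,"wy":0,"wz":0,"dx":-5.8,"dy":0.5,"dz":-2.85,"jaw":1},
  {"wx":0,"wy":0,"wz":0,"dx":-5.86,"dy":0.52,"dz":-2.86,"jaw":1},
])

```text
time_s: 10.05
eef_pos: [0.4744, -0.3393, 0.2533]
tcp_rot: [-0.105, 0.832, 0.067, 0.54]
wrist_force: [-0.5, -0.2, -3.7]
grip_width: 0.0192
grip_force: 60.9
```

carry_out([
  {"wx":0,"wy":0,"wz":0,"dx":-0.05,"dy":0.5,"dz":0.05,"jaw":1},
  {"wx":0,"wy":0,"wz":0,"dx":-0.15,"dy":1.4,"dz":0.1,"jaw":1},
  {"wx":0,"wy":0,"wz":0,"dx":-0.3,"dy":2.6,"dz":0.2,"jaw":1},
  {"wx":0,"wy":0,"wz":0,"dx":-0.4,"dy":3.9,"dz":0.3,"jaw":1},
  {"wx":0,"wy":0,"wz":0,"dx":-0.6,"dy":5.3,"dz":0.45,"jaw":1},
  {"wx":0,"wy":0,"wz":0,"dx":-0.7,"dy":6.7,"dz":0.6,"jaw":1},
  {"wx":0,"wy":0,"wz":0,"dx":-0.9,"dy":8.1,"dz":0.7,"jaw":1},
  {"wx":0,"wy":0,"wz":0,"dx":-1.05,"dy":9.5,"dz":0.8,"jaw":1},
  {"wx":0,"wy":0,"wz":0,"dx":-1.2,"dy":10.8,"dz":0.9,"jaw":1},
  {"wx":0,"wy":0,"wz":0,"dx":-1.3,"dy":11.8,"dz":1.0,"jaw":1},
  {"wx":0,"wy":0,"wz":0,"dx":-1.4,"dy":12.5,"dz":1.1,"jaw":1},
  {"wx":0,"wy":0,"wz":0,"dx":-1.4,"dy":12.8,"dz":1.1,"jaw":1},
])

```text
time_s: 11.25
eef_pos: [0.4318, -0.0167, 0.2708]
tcp_rot: [-0.104, 0.832, 0.071, 0.54]
wrist_force: [0.5, -0.6, -2.9]
grip_width: 0.0191
grip_force: 60.9
```

```bash
python3 st.py; python3 - <<'E'
from h import *
p,r,s=cur();plan(p,r,[lipat(-.02,.25,.5)])
E
```

```text
[ 0.43177996 -0.01665243  0.27080851] [ 0.5 -0.6 -2.9] [-0.43  1.66  0.02] 11.25 [-0.91 -0.44 -1.01  0.28  1.   -0.75]
scoop [0.508  0.0033 0.2323] [ 0.249 -0.548  0.007]
trayframe 0.0973189918916381 0.33665597168645456
d [-1.37 12.25  3.01] w [-0.06  0.34 -0.08] rows>=6.3
```

```bash
python3 - <<'E'
from h import *
p,r,s=cur();plan(p,r,[scoop([.57,.02,.22],.25,.33),lipat(-.02,.22,.3)])
E
```

```text
d [-1.35  0.05  2.66] w [ 0.04  1.56 -0.03] rows>=1.5
d [-0.03 12.2   0.69] w [-0.09  0.21 -0.07] rows>=6.1
```

carry_out([
  {"wx":0,"wy":0.2,"wz":0,"dx":-0.2,"dy":0,"dz":0.4,"jaw":1},
  {"wx":0,"wy":0.5,"wz":0,"dx":-0.5,"dy":0,"dz":1.0,"jaw":1},
  {"wx":0,"wy":0.9,"wz":0,"dx":-0.85,"dy":0,"dz":1.6,"jaw":1},
  {"wx":0,"wy":1.3,"wz":0,"dx":-1.1,"dy":0,"dz":2.2,"jaw":1},
  {"wx":0,"wy":1.5,"wz":0,"dx":-1.3,"dy":0,"dz":2.55,"jaw":1},
  {"wx":0,"wy":1.56,"wz":0,"dx":-1.35,"dy":0.05,"dz":2.66,"jaw":1},
])

```text
time_s: 11.85
eef_pos: [0.5055, 0.0007, 0.2753]
tcp_rot: [-0.111, 0.886, 0.059, 0.445]
wrist_force: [0.4, 0.1, -3.5]
grip_width: 0.0193
grip_force: 60.8
```

carry_out([
  {"wx":0,"wy":0.02,"wz":0,"dx":0,"dy":0.5,"dz":0.05,"jaw":1},
  {"wx":0,"wy":0.05,"wz":0,"dx":0,"dy":1.4,"dz":0.1,"jaw":1},
  {"wx":0,"wy":0.1,"wz":0,"dx":0,"dy":2.5,"dz":0.15,"jaw":1},
  {"wx":0,"wy":0.1,"wz":0,"dx":0,"dy":3.8,"dz":0.2,"jaw":1},
  {"wx":0,"wy":0.1,"wz":0,"dx":0,"dy":5.2,"dz":0.3,"jaw":1},
  {"wx":0,"wy":0.1,"wz":0,"dx":0,"dy":6.6,"dz":0.4,"jaw":1},
  {"wx":0,"wy":0.15,"wz":0,"dx":0,"dy":8.0,"dz":0.45,"jaw":1},
  {"wx":0,"wy":0.15,"wz":0,"dx":0,"dy":9.3,"dz":0.5,"jaw":1},
  {"wx":0,"wy":0.2,"wz":0,"dx":0,"dy":10.5,"dz":0.6,"jaw":1},
  {"wx":-0.1,"wy":0.2,"wz":-0.1,"dx":0,"dy":11.5,"dz":0.65,"jaw":1},
  {"wx":-0.1,"wy":0.2,"wz":-0.1,"dx":0,"dy":12.1,"dz":0.7,"jaw":1},
  {"wx":-0.1,"wy":0.2,"wz":-0.1,"dx":0,"dy":12.2,"dz":0.7,"jaw":1},
])

```text
time_s: 13.05
eef_pos: [0.4417, 0.3, 0.2647]
tcp_rot: [-0.122, 0.892, 0.059, 0.432]
wrist_force: [0.4, 0.3, -3.5]
grip_width: 0.0198
grip_force: 60.8
```

```bash
python3 st.py; python3 - <<'E'
from h import *
from workcell import camera
p,r,s=cur();plan(p,r,[lipat(-.02,.12,.0),lipat(-.02,.068,-.3)])
M=mat(p,r)@TS
c=camera("scene");cv2.imwrite("raw3.png",c["img"][:,:,::-1])
q=proj(c,[(M@[*k,1])[:3] for k in([.04,.047,.002],[.04,-.047,.002],[-.04,-.042,.002],[-.04,.042,.002],[0,0,.02])]);print(q.round(0).tolist())
u,v=(q[4]-40).astype(int);g=c["img"][v:v+80,u:u+80];m=(g.max(2)<50).astype(np.uint8)
nn,l,st,ce=cv2.connectedComponentsWithStats(m);print([(int(a[4]),(b+[u,v]).round(0).tolist()) for a,b in zip(st[1:],ce[1:]) if a[4]>8])
E
```

```text
[0.44172351 0.30001565 0.26467169] [ 0.4  0.3 -3.5] [-0.37  1.45  0.01] 13.05 [ 0.56 -0.21 -0.77  0.13 -0.23  0.18]
scoop [0.5061 0.3181 0.2079] [ 0.273 -0.299  0.001]
trayframe 0.17336685180977637 0.642193075874649
d [1.75 0.07 2.35] w [0.05 2.14 0.04] rows>=2.0
d [-0.18  0.    1.56] w [ 0.    2.15 -0.  ] rows>=2.0
[[448.0, 168.0], [422.0, 182.0], [404.0, 171.0], [427.0, 159.0], [425.0, 164.0]]
[(35, [389.0, 127.0]), (62, [400.0, 130.0]), (53, [425.0, 159.0]), (9, [412.0, 164.0]), (12, [418.0, 167.0])]
```

```bash
python3 - <<'E'
from h import *
rows([lipat(-.02,z,f) for z,f in((.2,.25),(.175,.17),(.15,.08),(.12,0),(.1,-.07),(.085,-.15),(.075,-.22),(.07,-.3),(.07,-.4),(.07,-.5),(.07,-.6),(.07,-.7))])
print();p,r,s=cur();plan(*lipat(-.02,.07,-.7),[lipat(-.02,.07,-.8),]);
p0,r0=lipat(-.02,.07,-.7);cur=lambda:(p0,r0,0)
import h;h.cur=cur;rows([lipat(-.02,.07,f) for f in(-.8,-.9,-1.0,-1.05)])
E
```

```text
w [0.05 0.35 0.03] d [0.39 0.1  0.48]
w [0.04 0.93 0.03] d [0.81 0.1  1.03]
w [0.04 1.57 0.03] d [1.19 0.1  1.61]
w [0.04 2.14 0.03] d [1.76 0.1  2.35]
w [0.04 2.64 0.04] d [2.07 0.09 2.87]
w [0.04 3.22 0.04] d [2.18 0.09 3.3 ]
w [0.04 3.72 0.04] d [2.18 0.09 3.61]
w [0.04 4.29 0.04] d [1.99 0.09 3.85]
w [0.03 5.01 0.04] d [1.57 0.09 4.02]
w [0.03 5.72 0.04] d [1.16 0.08 4.23]
w [0.03 6.44 0.04] d [0.78 0.08 4.48]
w [0.03 7.16 0.04] d [0.43 0.08 4.77]

d [-0.45 -0.   -0.1 ] w [-0.    0.72 -0.  ] rows>=0.7
w [-0.    0.72 -0.  ] d [-0.45 -0.   -0.1 ]
w [-0.    1.43 -0.  ] d [-0.9  -0.   -0.15]
w [ 0.    2.15 -0.  ] d [-1.36 -0.   -0.16]
w [ 0.    2.51 -0.  ] d [-1.59 -0.   -0.14]
```

carry_out([
  {"wx":0,"wy":0.35,"wz":0,"dx":0.39,"dy":0.05,"dz":0.48,"jaw":1},
  {"wx":0,"wy":0.93,"wz":0,"dx":0.81,"dy":0.1,"dz":1.03,"jaw":1},
  {"wx":0,"wy":1.57,"wz":0,"dx":1.19,"dy":0.1,"dz":1.61,"jaw":1},
  {"wx":0,"wy":2.14,"wz":0,"dx":1.76,"dy":0.1,"dz":2.35,"jaw":1},
  {"wx":0,"wy":2.64,"wz":0,"dx":2.07,"dy":0.1,"dz":2.87,"jaw":1},
  {"wx":0,"wy":3.22,"wz":0,"dx":2.18,"dy":0.1,"dz":3.3,"jaw":1},
  {"wx":0,"wy":3.72,"wz":0,"dx":2.18,"dy":0.1,"dz":3.61,"jaw":1},
  {"wx":0,"wy":4.29,"wz":0,"dx":1.99,"dy":0.1,"dz":3.85,"jaw":1},
  {"wx":0,"wy":5.01,"wz":0,"dx":1.57,"dy":0.1,"dz":4.02,"jaw":1},
  {"wx":0,"wy":5.72,"wz":0,"dx":1.16,"dy":0.1,"dz":4.23,"jaw":1},
  {"wx":0,"wy":6.44,"wz":0,"dx":0.78,"dy":0.1,"dz":4.48,"jaw":1},
  {"wx":0,"wy":7.16,"wz":0,"dx":0.43,"dy":0.1,"dz":4.77,"jaw":1},
])

```text
time_s: 14.3
eef_pos: [0.5276, 0.3237, 0.1858]
tcp_rot: [-0.133, 0.99, -0.005, -0.048]
wrist_force: [1.2, 0.5, -1.9]
grip_width: 0.0192
grip_force: 60.9
```

carry_out([
  {"wx":0,"wy":0.72,"wz":0,"dx":-0.45,"dy":0,"dz":-0.1,"jaw":1},
  {"wx":0,"wy":1.43,"wz":0,"dx":-0.9,"dy":0,"dz":-0.15,"jaw":1},
  {"wx":0,"wy":2.15,"wz":0,"dx":-1.36,"dy":0,"dz":-0.16,"jaw":1},
  {"wx":0,"wy":2.5,"wz":0,"dx":-1.6,"dy":0,"dz":-0.15,"jaw":1},
  {"wx":0,"wy":2.5,"wz":0,"dx":-1.6,"dy":0,"dz":-0.15,"jaw":1},
  {"wx":0,"wy":2.5,"wz":0,"dx":-1.6,"dy":0,"dz":-0.15,"jaw":1},
])

```text
time_s: 14.9
eef_pos: [0.5645, 0.3337, 0.1826]
tcp_rot: [-0.13, 0.967, -0.028, -0.217]
wrist_force: [-0.1, 0.1, -1.8]
grip_width: 0.0193
grip_force: 60.9
```

```bash
python3 st.py; python3 - <<'E'
from h import *
p,r,s=cur();plan(p,r,[lipat(-.02,.068,-1.05)])
E
```

```text
[0.56451838 0.33369169 0.18258744] [-0.1  0.1 -1.8] [ 0.16 -0.57  0.03] 14.9 [0.38 0.8  0.73 1.95 0.05 0.1 ]
scoop [0.5256 0.3233 0.1047] [0.272 1.046 0.006]
trayframe 0.19356206238171927 0.6423667307862573
d [-0.02  0.07  0.09] w [0.01 0.03 0.02] rows>=0.1
```

Wrist force is back to the empty value, so the cores have left the scoop. I raise it and return it to the tile.

```bash
python3 - <<'E'
from h import *
rows([lipat(-.02,z,f) for z,f in((.075,-1.0),(.085,-.88),(.095,-.76),(.11,-.63),(.125,-.5),(.14,-.38),(.16,-.25),(.18,-.12),(.2,0))])
plan(*lipat(-.02,.2,0),[scoop([.53,.1,.2],.1,0),scoop([.5565,-.121,.1],yg,0)])
E
```

```text
w [ 0.01 -0.33  0.02] d [ 0.32  0.07 -0.1 ]
w [ 0.01 -1.19  0.02] d [ 1.    0.07 -0.27]
w [ 0.02 -2.04  0.02] d [ 1.65  0.07 -0.37]
w [ 0.02 -2.98  0.02] d [ 2.4   0.07 -0.57]
w [ 0.02 -3.91  0.02] d [ 3.09  0.08 -0.71]
w [ 0.02 -4.77  0.02] d [ 3.7   0.08 -0.83]
w [ 0.02 -5.7   0.02] d [ 4.37  0.08 -1.06]
w [ 0.02 -6.63  0.02] d [ 4.96  0.08 -1.25]
w [ 0.02 -7.49  0.02] d [ 5.48  0.08 -1.45]
d [ 1.08 -8.42 -0.74] w [0.67 0.   0.97] rows>=4.3
d [ 2.13 -8.82  3.4 ] w [0.18 0.   0.25] rows>=4.8
```

carry_out([
  {"wx":0,"wy":-0.33,"wz":0,"dx":0.32,"dy":0,"dz":-0.1,"jaw":1},
  {"wx":0,"wy":-1.19,"wz":0,"dx":1.0,"dy":0,"dz":-0.27,"jaw":1},
  {"wx":0,"wy":-2.04,"wz":0,"dx":1.65,"dy":0,"dz":-0.37,"jaw":1},
  {"wx":0,"wy":-2.98,"wz":0,"dx":2.4,"dy":0,"dz":-0.57,"jaw":1},
  {"wx":0,"wy":-3.91,"wz":0,"dx":3.09,"dy":0,"dz":-0.71,"jaw":1},
  {"wx":0,"wy":-4.77,"wz":0,"dx":3.7,"dy":0,"dz":-0.83,"jaw":1},
  {"wx":0,"wy":-5.7,"wz":0,"dx":4.37,"dy":0,"dz":-1.06,"jaw":1},
  {"wx":0,"wy":-6.63,"wz":0,"dx":4.96,"dy":0,"dz":-1.25,"jaw":1},
  {"wx":0,"wy":-7.49,"wz":0,"dx":5.48,"dy":0,"dz":-1.45,"jaw":1},
  {"wx":0,"wy":-7.49,"wz":0,"dx":5.48,"dy":0,"dz":-1.45,"jaw":1},
])

```text
time_s: 15.9
eef_pos: [0.4534, 0.3034, 0.2747]
tcp_rot: [-0.129, 0.945, 0.041, 0.297]
wrist_force: [-0.6, -0.9, -1.9]
grip_width: 0.0194
grip_force: 60.9
```

carry_out([
  {"wx":0.1,"wy":0,"wz":0.15,"dx":0.1,"dy":-0.8,"dz":-0.1,"jaw":1},
  {"wx":0.3,"wy":0,"wz":0.4,"dx":0.3,"dy":-2.2,"dz":-0.2,"jaw":1},
  {"wx":0.45,"wy":0,"wz":0.6,"dx":0.5,"dy":-3.8,"dz":-0.35,"jaw":1},
  {"wx":0.6,"wy":0,"wz":0.8,"dx":0.7,"dy":-5.5,"dz":-0.5,"jaw":1},
  {"wx":0.67,"wy":0,"wz":0.97,"dx":0.9,"dy":-7.0,"dz":-0.6,"jaw":1},
  {"wx":0.67,"wy":0,"wz":0.97,"dx":1.05,"dy":-8.1,"dz":-0.74,"jaw":1},
  {"wx":0.67,"wy":0,"wz":0.97,"dx":1.08,"dy":-8.42,"dz":-0.74,"jaw":1},
  {"wx":0.67,"wy":0,"wz":0.97,"dx":1.08,"dy":-8.42,"dz":-0.74,"jaw":1},
])

```text
time_s: 16.7
eef_pos: [0.4834, 0.093, 0.2748]
tcp_rot: [-0.048, 0.953, 0.016, 0.298]
wrist_force: [-0.0, -0.1, -1.7]
grip_width: 0.019
grip_force: 60.9
```

```bash
python3 st.py; python3 - <<'E'
from h import *
p,r,s=cur();plan(p,r,[scoop([.5585,-.121,.08],yg,0)])
E
```

```text
[0.48338953 0.09296859 0.27477904] [-0.  -0.1 -1.7] [-0.06  0.78  0.08] 16.7 [-0.03 -0.23 -0.54  0.65  0.07 -0.1 ]
scoop [0.5305 0.098  0.201 ] [ 0.103 -0.002  0.002]
trayframe 0.14251596744539607 0.4228800752051285
d [ 2.55 -8.74  4.1 ] w [0.2  0.01 0.26] rows>=5.0
```

carry_out([
  {"wx":0,"wy":0,"wz":0.05,"dx":0.1,"dy":-0.8,"dz":0.1,"jaw":1},
  {"wx":0.1,"wy":0,"wz":0.1,"dx":0.3,"dy":-2.2,"dz":0.4,"jaw":1},
  {"wx":0.15,"wy":0,"wz":0.2,"dx":0.6,"dy":-4.0,"dz":0.9,"jaw":1},
  {"wx":0.2,"wy":0,"wz":0.26,"dx":1.0,"dy":-5.8,"dz":1.6,"jaw":1},
  {"wx":0.2,"wy":0,"wz":0.26,"dx":1.5,"dy":-7.4,"dz":2.4,"jaw":1},
  {"wx":0.2,"wy":0,"wz":0.26,"dx":2.0,"dy":-8.4,"dz":3.2,"jaw":1},
  {"wx":0.2,"wy":0,"wz":0.26,"dx":2.4,"dy":-8.74,"dz":3.9,"jaw":1},
  {"wx":0.2,"wy":0,"wz":0.26,"dx":2.55,"dy":-8.74,"dz":4.1,"jaw":1},
  {"wx":0.2,"wy":0,"wz":0.26,"dx":2.55,"dy":-8.74,"dz":4.1,"jaw":1},
])

```text
time_s: 17.6
eef_pos: [0.5121, -0.1209, 0.1527]
tcp_rot: [-0.029, 0.954, 0.009, 0.297]
wrist_force: [0.5, 0.5, -2.5]
grip_width: 0.0194
grip_force: 60.9
```

```bash
python3 st.py; python3 - <<'E'
from h import *
p,r,s=cur();plan(p,r,[scoop([.5565,-.117,.0078],yg,0)])
E
```

```text
[ 0.51214235 -0.12088224  0.15269242] [ 0.5  0.5 -2.5] [ 0.    0.75 -0.01] 17.6 [-0.59 -0.03 -0.71  0.39  0.35 -0.56]
scoop [ 0.5592 -0.1179  0.0788] [0.061 0.    0.002]
trayframe 0.11697523229763288 0.2065742133672279
d [1.7  0.05 2.28] w [ 0.02 -0.    0.02] rows>=1.4
```

carry_out([
  {"wx":0,"wy":0,"wz":0,"dx":0.6,"dy":0,"dz":0.8,"jaw":1},
  {"wx":0,"wy":0,"wz":0,"dx":1.15,"dy":0,"dz":1.5,"jaw":1},
  {"wx":0,"wy":0,"wz":0,"dx":1.5,"dy":0,"dz":2.0,"jaw":1},
  {"wx":0,"wy":0,"wz":0,"dx":1.65,"dy":0,"dz":2.2,"jaw":1},
  {"wx":0,"wy":0,"wz":0,"dx":1.7,"dy":0.02,"dz":2.28,"jaw":1},
  {"wx":0,"wy":0,"wz":0,"dx":1.7,"dy":0.02,"dz":2.28,"jaw":1},
])

```text
time_s: 18.2
eef_pos: [0.5106, -0.1216, 0.0835]
tcp_rot: [-0.029, 0.954, 0.008, 0.298]
wrist_force: [-0.2, -0.8, -2.5]
grip_width: 0.0195
grip_force: 60.9
```

```bash
python3 st.py
```

```text
[ 0.51059319 -0.12155206  0.0834644 ] [-0.2 -0.8 -2.5] [-0.1   0.8   0.02] 18.2 [-0.6   0.07 -0.84  0.16  0.35 -0.56]
scoop [ 0.5579 -0.1187  0.0097] [ 0.061 -0.003 -0.001]
trayframe 0.11550130811681257 0.20608730903781305
```

carry_out([
  {"wx":0,"wy":0,"wz":0,"dx":0.02,"dy":0,"dz":0.03,"jaw":1},
  {"wx":0,"wy":0,"wz":0,"dx":0.05,"dy":0,"dz":0.06,"jaw":1},
  {"wx":0,"wy":0,"wz":0,"dx":0.05,"dy":0,"dz":0.06,"jaw":1},
])

```text
time_s: 18.5
eef_pos: [0.5104, -0.1222, 0.0814]
tcp_rot: [-0.029, 0.954, 0.008, 0.299]
wrist_force: [-2.0, -0.0, 3.8]
grip_width: 0.0195
grip_force: 61.9
```

```bash
python3 st.py
```

```text
[ 0.5103665  -0.12220151  0.0814294 ] [-2.  -0.   3.8] [0.18 0.52 0.11] 18.5 [-0.6   0.07 -0.84  0.15  0.35 -0.56]
scoop [ 0.5577 -0.1194  0.0077] [ 0.06  -0.003 -0.001]
trayframe 0.11514976077508153 0.2054593025412443
```

Standing on the tile with a light 6 N of contact. I release, then back out along the tool axis.

carry_out([
  {"wx":0,"wy":0,"wz":0,"dx":0,"dy":0,"dz":0,"jaw":0.8},
  {"wx":0,"wy":0,"wz":0,"dx":0,"dy":0,"dz":0,"jaw":0.6},
  {"wx":0,"wy":0,"wz":0,"dx":0,"dy":0,"dz":0,"jaw":0.3},
  {"wx":0,"wy":0,"wz":0,"dx":0,"dy":0,"dz":0,"jaw":0},
  {"wx":0,"wy":0,"wz":0,"dx":0,"dy":0,"dz":0,"jaw":0},
  {"wx":0,"wy":0,"wz":0,"dx":0,"dy":0,"dz":0,"jaw":0},
  {"wx":0,"wy":0,"wz":0,"dx":0,"dy":0,"dz":-1.0,"jaw":0},
  {"wx":0,"wy":0,"wz":0,"dx":0,"dy":0,"dz":-2.5,"jaw":0},
  {"wx":0,"wy":0,"wz":0,"dx":0,"dy":0,"dz":-4.2,"jaw":0},
  {"wx":0,"wy":0,"wz":0,"dx":0,"dy":0,"dz":-5.0,"jaw":0},
  {"wx":0,"wy":0,"wz":0,"dx":0,"dy":0,"dz":-5.0,"jaw":0},
])

```text
time_s: 19.6
eef_pos: [0.4389, -0.1269, 0.186]
tcp_rot: [-0.028, 0.954, 0.007, 0.3]
wrist_force: [0.1, 0.4, -0.0]
grip_width: 0.0852
grip_force: 0.0
```

```bash
python3 - <<'E'
from h import *
p,r,s=cur();print(p,s["joints"].round(2))
plan(p,r,[([.42,.08,.27],tool(.1)),([.52,.28,.27],tool(.265))])
E
```

```text
[ 0.43886019 -0.12693072  0.18603342] [-0.74 -0.19 -0.74  0.57  0.42 -0.71]
d [-1.72  8.29 -2.94] w [-0.12  4.36 -0.28] rows>=4.5
d [-4.78  7.56  0.  ] w [ 0.    0.   -1.18] rows>=4.5
```

carry_out([
  {"wx":0,"wy":1.0,"wz":0,"dx":-1.4,"dy":1.5,"dz":-2.0,"jaw":0},
  {"wx":-0.12,"wy":2.0,"wz":-0.2,"dx":-1.72,"dy":3.5,"dz":-2.94,"jaw":0},
  {"wx":-0.12,"wy":3.0,"wz":-0.28,"dx":-1.72,"dy":5.5,"dz":-2.94,"jaw":0},
  {"wx":-0.12,"wy":4.0,"wz":-0.28,"dx":-1.72,"dy":7.5,"dz":-2.94,"jaw":0},
  {"wx":-0.12,"wy":4.36,"wz":-0.28,"dx":-1.72,"dy":8.29,"dz":-2.94,"jaw":0},
  {"wx":-0.12,"wy":4.36,"wz":-0.28,"dx":-1.72,"dy":8.29,"dz":-2.94,"jaw":0},
])

```text
time_s: 20.2
eef_pos: [0.4212, 0.0858, 0.2663]
tcp_rot: [-0.054, 0.999, 0.002, -0.004]
wrist_force: [-0.1, -0.3, -0.6]
grip_width: 0.0854
grip_force: 0.0
```

carry_out([
  {"wx":0,"wy":0,"wz":-0.3,"dx":-1.0,"dy":2.0,"dz":0,"jaw":0},
  {"wx":0,"wy":0,"wz":-0.7,"dx":-2.0,"dy":4.0,"dz":0,"jaw":0},
  {"wx":0,"wy":0,"wz":-1.0,"dx":-3.0,"dy":6.0,"dz":0,"jaw":0},
  {"wx":0,"wy":0,"wz":-1.18,"dx":-3.4,"dy":8.0,"dz":0,"jaw":0},
  {"wx":0,"wy":0,"wz":-1.18,"dx":-3.3,"dy":8.9,"dz":0,"jaw":0},
  {"wx":0,"wy":0,"wz":-1.18,"dx":-3.3,"dy":8.9,"dz":0,"jaw":0},
  {"wx":0,"wy":0,"wz":-1.18,"dx":-3.3,"dy":8.9,"dz":0,"jaw":0},
])

```text
time_s: 20.9
eef_pos: [0.4799, 0.3108, 0.2666]
tcp_rot: [-0.133, 0.991, 0.001, -0.003]
wrist_force: [-0.1, -0.5, 0.1]
grip_width: 0.0853
grip_force: 0.0
```

```bash
python3 - <<'E'
from h import *
from workcell import camera
p,r,s=cur();c=camera("wrist");print(s["time_s"],p,s["qd"].round(3))
W=wcam(c,s);pickle.dump(W,open("w3.pkl","wb"));cv2.imwrite("pics/w3.png",c["img"][:,:,::-1])
P=proj(W,[inbox(.081,0,.084),inbox(-.081,0,.084),inbox(0,0,.07)]);print(P)
u0,v0=int(P[2][0]-100),int(P[2][1]-112)
q=c["img"][max(v0,0):v0+225,max(u0,0):u0+200,::-1]
q=cv2.resize(q,None,fx=2.6,fy=2.6,interpolation=cv2.INTER_CUBIC);print("off",max(u0,0),max(v0,0),q.shape)
for k in range(0,200,20): cv2.line(q,(int(k*2.6),0),(int(k*2.6),6),(0,0,255),1);cv2.line(q,(0,int(k*2.6)),(6,int(k*2.6)),(0,0,255),1)
cv2.imwrite("pics/w3c.png",q)
E
```

```text
20.9 [0.47990785 0.31083318 0.26663796] [-0.034 -0.024 -0.01   0.007 -0.001 -0.007]
[[315.86307021 366.4088543 ]
 [316.40272146 218.52978256]
 [316.05037563 291.37206307]]
off 216 179 (585, 520, 3)
```

View pics/w3c.png

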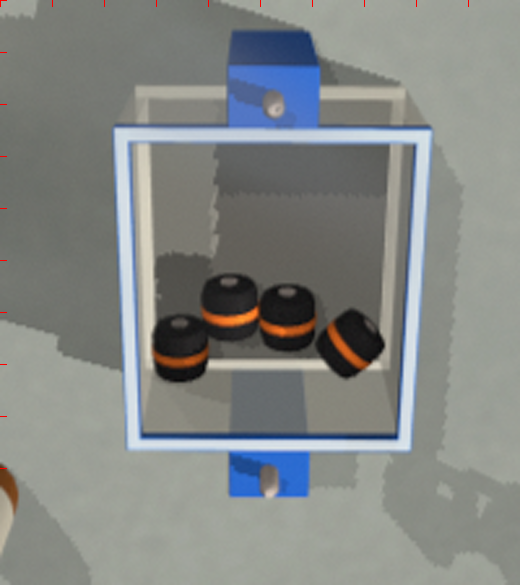

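All four cores lie inside the box, at about crop (180–380, 275–380). The pins show at crop (274,105) and (269,480), with the rim corners at (115,127), (431,126), (410,449) and (128,449). Now I fit the box pose.

```bash
python3 - <<'E'
from h import *
W=pickle.load(open("w3.pkl","rb"));q=lambda *a:(np.array(a,float)+.5)/2.6-.5+[216,179]
rim=[[.07,.059,.07],[.07,-.059,.07],[-.07,-.059,.07],[-.07,.059,.07]]
rp=q((410,449),(128,449),(115,127),(431,126))
edge=[[.094,0,.07],[-.094,0,.07]];ep=q((269,497),(274,66))
pin=[[.081,0,.084],[-.081,0,.084]];pp=q((270,488),(276,109))
x0=(.563,.335,0,.265)
for n,o in(("rim",[(W,rim,rp)]),("edge",[(W,edge,ep)]),("pin",[(W,pin,pp)]),("all",[(W,rim,rp),(W,edge,ep),(W,pin,pp)])):
    for fz in(True,False):
        if n in("edge","pin") and fz: continue
        x,e=fit(o,x0,fz);print(n,fz,x.round(4),e)
g=cv2.cvtColor(W["img"],cv2.COLOR_RGB2HSV)
for (u,v) in pp:
    u,v=int(u),int(v);sub=W["img"][v-10:v+6,u-6:u+7];print(sub[:,:,0])
E
```

```text
rim True [0.5635 0.3393 0.0006 0.2632] [[0.3, 0.1], [0.2, 0.3], [0.5, 0.2], [0.1, 0.6]]
rim False [0.5637 0.3393 0.     0.2631] [[0.2, 0.2], [0.2, 0.4], [0.4, 0.1], [0.0, 0.7]]
edge False [0.5643 0.3396 0.0053 0.2612] [[0.0, 0.2], [0.0, 0.1]]
pin False [0.5631 0.3397 0.0023 0.2581] [[0.0, 1.1], [0.0, 0.7]]
all True [ 0.564   0.3396 -0.0006  0.2613] [[0.1, 0.2], [0.3, 0.5], [0.0, 0.1], [0.2, 1.0], [0.0, 0.4], [0.0, 0.6], [0.1, 1.4], [0.6, 0.0]]
all False [0.5638 0.3395 0.0055 0.2614] [[0.2, 0.0], [0.3, 0.4], [0.1, 0.1], [0.3, 0.9], [0.1, 0.2], [0.0, 0.7], [0.0, 1.5], [0.6, 0.1]]
[[ 33  37  33  39  44  44  44  45  44  44  44  45  43]
 [ 29  31  30  35  40  58  59  54  50  44  46  41  46]
 [ 30  31  29  49  84  95  93  90  85  62  44  44  45]
 [ 30  33  32  77 102 106 103 103 106  94  54  44  46]
 [ 32  32  39  92 104 107 105 104 114 118  63  45  43]
 [ 30  30  39  92 108 108 107 106 114 123  69  45  43]
 [ 39  40  42  95 109 110 108 111 121 127  71  44  44]
 [ 45  44  48 100 106 111 110 115 124 135  74  41  39]
 [ 43  44  50 101 110 116 115 119 129 140  80  42  37]
 [ 45  45  52 102 11
[... 546 characters left out ...]
74  82  84  92  81  74  72  71  71  70]
 [ 76  77  75  87 104 107 110 106  97  78  74  71  72]
 [ 78  79  86 106 114 116 114 116 117 101  78  75  73]
 [ 79  80  98 114 118 120 119 122 127 125  86  75  74]
 [ 78  80 107 117 125 125 129 133 138 137  92  77  75]
 [ 79  79 111 121 130 132 140 151 154 149 101  78  75]
 [ 77  79 111 124 135 154 174 178 172 161 111  81  77]
 [ 82  81 108 122 156 182 192 165 159 167 118  82  76]
 [ 82  83  98 113 170 192 192 153 172 167 108  82  79]
 [ 82  82  89 104 153 192 195 181 176 148  96  79  77]
 [ 82  82  83  92 116 152 165 162 144 109  85  79  76]
 [ 81  83  83  85  89  99 113 108  98  84  81  81  80]
 [ 80  83  81  81  83  83  85  84  82  79  82  82  82]]
```

```bash
python3 - <<'E'
from h import *
W=pickle.load(open("w3.pkl","rb"));q=lambda *a:(np.array(a,float)+.5)/2.6-.5+[216,179]
pin=[[.081,0,.084],[-.081,0,.084]];pp=[(319.45,366.8),(321.2,220.3)]
x,e=fit([(W,pin,pp)],(.563,.335,0,.265),False);print(x,e)
for z in(.08,.084,.088): 
    a,b=onz(W,pp[0],z),onz(W,pp[1],z);print(z,(a+b)/2,np.linalg.norm(a-b))
p,r,s=cur();cv=np.array([.5682,.1045,-.142]);c,sn=np.cos(cv[2]),np.sin(cv[2])
t=[cv[0]-.0885*c+.006*sn,cv[1]-.0885*sn-.006*c,.19];print(t)
plan(p,r,[(t,tool(-.142))])
E
```

```text
[0.56314549 0.33930612 0.00134597 0.2611898 ] [[0.0, 0.6], [0.0, 0.4]]
0.08 [0.56495361 0.33987455 0.08      ] 0.16279074136511085
0.084 [0.56296893 0.3392573  0.084     ] 0.16081717595928607
0.088 [0.56098424 0.33864005 0.088     ] 0.15884361055346133
[np.float64(0.4797416191207991), np.float64(0.1110851994829476), 0.19]
d [ 2.09 -7.68  3.07] w [ 0.02 -0.03  2.92] rows>=4.3
```

carry_out([
  {"wx":0,"wy":0,"wz":0.8,"dx":0.5,"dy":-1.6,"dz":0.3,"jaw":0},
  {"wx":0,"wy":0,"wz":1.6,"dx":1.0,"dy":-3.4,"dz":0.8,"jaw":0},
  {"wx":0,"wy":0,"wz":2.4,"dx":1.5,"dy":-5.2,"dz":1.6,"jaw":0},
  {"wx":0,"wy":-0.03,"wz":2.92,"dx":2.0,"dy":-6.8,"dz":2.5,"jaw":0},
  {"wx":0,"wy":-0.03,"wz":2.92,"dx":2.09,"dy":-7.68,"dz":3.07,"jaw":0},
  {"wx":0,"wy":-0.03,"wz":2.92,"dx":2.09,"dy":-7.68,"dz":3.07,"jaw":0},
  {"wx":0,"wy":-0.03,"wz":2.92,"dx":2.09,"dy":-7.68,"dz":3.07,"jaw":0},
  {"wx":0,"wy":-0.03,"wz":2.92,"dx":2.09,"dy":-7.68,"dz":3.07,"jaw":0},
])

```text
time_s: 21.75
eef_pos: [0.4798, 0.1114, 0.1918]
tcp_rot: [0.071, 0.997, 0.002, 0.001]
wrist_force: [-0.1, 0.4, -0.0]
grip_width: 0.0855
grip_force: 0.0
```

```bash
python3 - <<'E'
from h import *
from workcell import camera
p,r,s=cur();c=camera("wrist");print(s["time_s"],p,r.as_quat(),s["qd"].round(3))
W=wcam(c,s);pickle.dump(W,open("w4.pkl","wb"));cv2.imwrite("raw4.png",c["img"][:,:,::-1])
g=cv2.cvtColor(c["img"],cv2.COLOR_RGB2GRAY).astype(int)
cv=[.5682,.1045,-.142];cc,sn=np.cos(cv[2]),np.sin(cv[2])
pts=[]
for a in(.081,-.081):
    u,v=proj(W,[[cv[0]+a*cc,cv[1]+a*sn,.005]])[0];u,v=int(round(u)),int(round(v));sub=g[v-12:v+13,u-12:u+13];print(u,v);print(sub[::2,::2])
    th=(np.percentile(sub,80)+sub.min())/2;m=(sub<th).astype(np.uint8);n,l,st,ce=cv2.connectedComponentsWithStats(m);print([(st[i].tolist(),(ce[i]+[u-12,v-12]).round(2).tolist()) for i in range(1,n)])
hs=cv2.cvtColor(c["img"],cv2.COLOR_RGB2HSV);m=(((hs[...,0]<6)|(hs[...,0]>174))&(hs[...,1]>150)&(hs[...,2]>60)).astype(np.uint8);m=cv2.morphologyEx(m,cv2.MORPH_OPEN,np.ones((3,3)))
n,l,st,ce=cv2.connectedComponentsWithStats(m);i=1+np.argmax(st[1:,4]);print("red",st[i],ce[i]);ys,xs=np.nonzero(l==i);print(cv2.boxPoints(cv2.minAreaRect(np.c_[xs,ys].astype(np.float32))))
E
```

```text
21.75 [0.47976195 0.11136416 0.19181786] [7.12863532e-02 9.97454122e-01 1.74735586e-03 6.91259150e-04] [ 0.017  0.004  0.005  0.001 -0.002 -0.   ]
320 364
[[199 202 205 205 201 208 201 200 201 201 200 204 205]
 [198 202 204 206 201 207 201 201 201 201 199 203 205]
 [198 202 205 205 202 206 200 200 202 201 198 203 203]
 [198 203 204 205 203 207 200 201 201 201 199 203 204]
 [198 201 204 204 202 182 138 143 189 201 199 203 204]
 [198 201 204 204 159 128 108 100 100 192 199 204 204]
 [198 200 204 205 141 140 109  99  98 145 199 203 205]
 [197 201 204 206 177 121 106  97  91 159 199 204 205]
 [197 201 204 206 212 174 137 126 156 195 199 204 205]
 [197 198 203 205 204 206 196 197 200 199 198 203 206]
 [197 201 203 205 203 205 201 202 201 198 199 204 206]
 [197 200 203 205 204 206 202 202 201 198 198 204 207]
 [158 159 160 161 161 160 159 159 160 159 159 159 158]]
[([8, 8, 11, 9, 71], [321.08, 364.1])]
321 218
[[194 194 196 193 193 199 198 195 192 194 192 200 201]
 [192 193 194 192 192 198 197 194 190 192 191 201 201]
 [192 192 195 191 192 197 197 194 189 193 193 199 201]
 [192 191 193 192 191 188 179 181 191 192 191 200 199]
 [192 191 193 189 170 123 125 119 129 188 191 198 199]
 [191 193 192 185 143 140 150 119 119 135 190 199 198]
 [191 192 192 184 140 150 152 126 120 124 186 199 198]
 [191 192 192 193 140 152 154 126 124 130 186 198 198]
 [192 191 194 194 159 150 126 127 123 153 189 197 197]
 [191 191 194 190 190 164 145 149 161 189 190 196 195]
 [190 192 193 191 190 193 191 186 188 190 189 197 195]
 [192 191 193 189 190 193 192 190 187 191 190 196 194]
 [191 191 193 191 190 194 194 190 189 190 189 195 194]]
[([7, 7, 13, 12, 111], [321.93, 218.42])]
red [ 315  269   15   81 1137] [321.70184697 309.64116095]
[[315. 269.]
 [329. 269.]
 [329. 349.]
 [315. 349.]]
```

```bash
python3 - <<'E'
from h import *
W=pickle.load(open("w4.pkl","rb"))
pp=[(321.1,364.2),(321.95,218.4)]
for z in(.001,.005,.009):
    a,b=onz(W,pp[0],z),onz(W,pp[1],z);d=a-b;print(z,(a+b)/2,np.linalg.norm(d),np.arctan2(d[1],d[0]))
a,b=onz(W,(322,349),.045),onz(W,(322,269),.045);print("bar",a,b,(a+b)/2,np.linalg.norm(a-b))
W=pickle.load(open("w4.pkl","rb"));D=pickle.load(open("d0.pkl","rb"))
m=[[.081,0,.005],[-.081,0,.005]]
tp=lambda *a:np.array(a)/2.75+[170,205]; sp=lambda *a:np.array(a)/2.45+[150,160]
print(fit([(W,m,pp),(D["scene"],m,sp((524,278),(493,170))),(D["top"],m,tp((315,48),(292,184)))],(.568,.105,0,-.14)))
E
```

```text
0.001 [0.57049007 0.10550293 0.001     ] 0.16407942586420068 -0.14210915421566198
0.005 [0.56842213 0.10571025 0.005     ] 0.16211227313407842 -0.14210915421566192
0.009 [0.56635419 0.10591756 0.009     ] 0.16014512040395612 -0.14210915421566184
bar [0.60167057 0.10082956 0.045     ] [0.52177303 0.11179816 0.045     ] [0.5617218  0.10631386 0.045     ] 0.0806469280100341
(array([ 5.68579616e-01,  1.05286168e-01, -4.75509565e-04, -1.43180959e-01]), [[0.5, 0.2], [0.3, 0.1], [0.4, 0.0], [0.4, 0.1], [1.4, 0.1], [1.2, 0.1]])
```

```bash
python3 - <<'E'
from h import *
p,r,s=cur();T=tool(-.142);plan(p,r,[([.5684,.1057,.09],T),([.5684,.1057,.018],T)])
E
```

```text
d [-3.54  0.25  4.08] w [0.03 0.01 0.  ] rows>=2.7
d [0.   0.   2.88] w [0. 0. 0.] rows>=1.4
```

carry_out([
  {"wx":0,"wy":0,"wz":0,"dx":-1.0,"dy":0.1,"dz":0.8,"jaw":0},
  {"wx":0.03,"wy":0,"wz":0,"dx":-2.3,"dy":0.2,"dz":2.2,"jaw":0},
  {"wx":0.03,"wy":0,"wz":0,"dx":-3.3,"dy":0.25,"dz":3.5,"jaw":0},
  {"wx":0.03,"wy":0,"wz":0,"dx":-3.54,"dy":0.25,"dz":4.08,"jaw":0},
  {"wx":0.03,"wy":0,"wz":0,"dx":-3.54,"dy":0.25,"dz":4.08,"jaw":0},
  {"wx":0.03,"wy":0,"wz":0,"dx":-3.54,"dy":0.25,"dz":4.08,"jaw":0},
])

```text
time_s: 22.4
eef_pos: [0.5676, 0.106, 0.0901]
tcp_rot: [0.071, 0.998, -0.0, -0.0]
wrist_force: [-0.9, -0.4, -0.2]
grip_width: 0.0852
grip_force: 0.0
```

```bash
python3 - <<'E'
from h import *
p,r,s=cur();T=tool(-.142);print(p);plan(p,r,[([.5684,.1057,.018],T)])
E
```

```text
[0.5675875  0.10601373 0.09006876]
d [-0.03 -0.01  2.88] w [-0.01 -0.    0.01] rows>=1.4
```

carry_out([
  {"wx":0,"wy":0,"wz":0,"dx":-0.03,"dy":0,"dz":1.0,"jaw":0},
  {"wx":0,"wy":0,"wz":0,"dx":-0.03,"dy":0,"dz":2.0,"jaw":0},
  {"wx":0,"wy":0,"wz":0,"dx":-0.03,"dy":0,"dz":2.7,"jaw":0},
  {"wx":0,"wy":0,"wz":0,"dx":-0.03,"dy":0,"dz":2.88,"jaw":0.3},
  {"wx":0,"wy":0,"wz":0,"dx":-0.03,"dy":0,"dz":2.88,"jaw":0.5},
  {"wx":0,"wy":0,"wz":0,"dx":-0.03,"dy":0,"dz":2.88,"jaw":0.65},
  {"wx":0,"wy":0,"wz":0,"dx":-0.03,"dy":0,"dz":2.88,"jaw":0.75},
  {"wx":0,"wy":0,"wz":0,"dx":-0.03,"dy":0,"dz":2.88,"jaw":0.85},
  {"wx":0,"wy":0,"wz":0,"dx":-0.03,"dy":0,"dz":2.88,"jaw":1},
  {"wx":0,"wy":0,"wz":0,"dx":-0.03,"dy":0,"dz":2.88,"jaw":1},
  {"wx":0,"wy":0,"wz":0,"dx":-0.03,"dy":0,"dz":2.88,"jaw":1},
])

```text
time_s: 23.5
eef_pos: [0.5693, 0.1053, 0.0184]
tcp_rot: [0.071, 0.997, -0.0, 0.001]
wrist_force: [-2.4, 0.5, 7.0]
grip_width: 0.0132
grip_force: 59.2
```

```bash
python3 - <<'E'
from h import *
p,r,s=cur();print(p,r.as_quat(),s["wrist_force"])
np.save("cg.npy",np.r_[p,r.as_quat()])
E
```

```text
[0.56928511 0.10528688 0.01836202] [ 7.09945590e-02  9.97476344e-01 -3.69956051e-04  7.60621139e-04] [-2.44510956  0.52237374  7.04229501]
```

```bash
cat >> h.py <<'E'
def coverT(o,yaw):
    g=np.load("cg.npy");r=R.from_quat(g[3:]);cx=r.apply([1,0,0])*-1;y=np.arctan2(cx[1],cx[0])
    xd=np.array([np.cos(y),np.sin(y),0]);o0=g[:3]+xd*((np.array([.5684,.1057,0])-g[:3])@xd);o0[2]=0
    T=np.linalg.inv(mat(g[:3],r))@mat(o0,R.from_euler("z",y))
    M=mat(o,R.from_euler("z",yaw))@np.linalg.inv(T);return M[:3,3],R.from_matrix(M[:3,:3]),T
E
python3 - <<'E'
from h import *
D=pickle.load(open("d0.pkl","rb"));print("flux cap",onz(D["top"],(236,186),.13))
p,r,s=cur();print(coverT([0,0,0],0)[2].round(4))
B=[.5639,.3395]
plan(p,r,[coverT([.566,.107,.17],-.142)[:2],coverT([*B,.17],.261)[:2],coverT([*B,.10],.261)[:2]])
E
```

```text
flux cap [0.73723493 0.22875582 0.13      ]
[[-1.00e+00  0.00e+00 -1.60e-03  1.00e-03]
 [ 0.00e+00  1.00e+00 -6.00e-04  0.00e+00]
 [ 1.60e-03 -6.00e-04 -1.00e+00  1.84e-02]
 [ 0.00e+00  0.00e+00  0.00e+00  1.00e+00]]
d [ 0.09  0.04 -6.8 ] w [-0. -0. -0.] rows>=3.4
d [ 1.4   9.21 -0.01] w [-0.   -0.   -2.89] rows>=4.7
d [0.  0.  2.8] w [0. 0. 0.] rows>=1.4
```

carry_out([
  {"wx":0,"wy":0,"wz":0,"dx":0,"dy":0,"dz":-0.5,"jaw":1},
  {"wx":0,"wy":0,"wz":0,"dx":0,"dy":0,"dz":-1.5,"jaw":1},
  {"wx":0,"wy":0,"wz":0,"dx":0,"dy":0,"dz":-3.0,"jaw":1},
  {"wx":0,"wy":0,"wz":0,"dx":0.05,"dy":0,"dz":-4.6,"jaw":1},
  {"wx":0,"wy":0,"wz":0,"dx":0.09,"dy":0,"dz":-6.0,"jaw":1},
  {"wx":0,"wy":0,"wz":0,"dx":0.09,"dy":0,"dz":-6.8,"jaw":1},
  {"wx":0,"wy":0,"wz":0,"dx":0.09,"dy":0,"dz":-6.8,"jaw":1},
])

```text
time_s: 24.2
eef_pos: [0.5677, 0.1058, 0.1909]
tcp_rot: [0.071, 0.997, -0.0, 0.003]
wrist_force: [0.1, 0.3, -2.9]
grip_width: 0.0131
grip_force: 58.8
```

carry_out([
  {"wx":0,"wy":0,"wz":-0.1,"dx":0.1,"dy":0.5,"dz":0,"jaw":1},
  {"wx":0,"wy":0,"wz":-0.4,"dx":0.2,"dy":1.4,"dz":0,"jaw":1},
  {"wx":0,"wy":0,"wz":-0.8,"dx":0.4,"dy":2.7,"dz":0,"jaw":1},
  {"wx":0,"wy":0,"wz":-1.3,"dx":0.6,"dy":4.1,"dz":0,"jaw":1},
  {"wx":0,"wy":0,"wz":-1.8,"dx":0.85,"dy":5.6,"dz":0,"jaw":1},
  {"wx":0,"wy":0,"wz":-2.2,"dx":1.05,"dy":7.0,"dz":0,"jaw":1},
  {"wx":0,"wy":0,"wz":-2.6,"dx":1.2,"dy":8.1,"dz":0,"jaw":1},
  {"wx":0,"wy":0,"wz":-2.8,"dx":1.35,"dy":8.9,"dz":0,"jaw":1},
  {"wx":0,"wy":0,"wz":-2.89,"dx":1.4,"dy":9.21,"dz":0,"jaw":1},
  {"wx":0,"wy":0,"wz":-2.89,"dx":1.4,"dy":9.21,"dz":0,"jaw":1},
  {"wx":0,"wy":0,"wz":-2.89,"dx":1.4,"dy":9.21,"dz":0,"jaw":1},
])

```text
time_s: 25.3
eef_pos: [0.5645, 0.3378, 0.1866]
tcp_rot: [-0.13, 0.992, -0.001, -0.001]
wrist_force: [-0.2, -1.3, -1.4]
grip_width: 0.0131
grip_force: 58.8
```

```bash
cat > sc.py <<'E'
from h import *
p,r,s=cur();M=mat(p,r)@coverT([0,0,0],0)[2];print(p,s["wrist_force"].round(1),s["torque"].round(2),s["time_s"]);print("cover",M[:3,3],R.from_matrix(M[:3,:3]).as_euler("ZYX"))
E
python3 sc.py; python3 - <<'E'
from h import *
p,r,s=cur();B=[.5639,.3395];plan(p,r,[coverT([*B,.092],.261)[:2]])
E
```

```text
[0.5644918  0.3378041  0.18660371] [-0.2 -1.3 -1.4] [-0.04 -0.   -0.  ] 25.3
cover [0.56354203 0.33753781 0.1682444 ] [ 0.26021577  0.00281111 -0.00070607]
d [-0.04  0.08  3.05] w [-0.01 -0.02 -0.01] rows>=1.5
```

carry_out([
  {"wx":0,"wy":0,"wz":0,"dx":0,"dy":0.05,"dz":0.7,"jaw":1},
  {"wx":0,"wy":0,"wz":0,"dx":-0.02,"dy":0.08,"dz":1.6,"jaw":1},
  {"wx":0,"wy":0,"wz":0,"dx":-0.04,"dy":0.08,"dz":2.4,"jaw":1},
  {"wx":0,"wy":0,"wz":0,"dx":-0.04,"dy":0.08,"dz":2.85,"jaw":1},
  {"wx":0,"wy":0,"wz":0,"dx":-0.04,"dy":0.08,"dz":3.0,"jaw":1},
  {"wx":0,"wy":0,"wz":0,"dx":-0.04,"dy":0.08,"dz":3.0,"jaw":1},
  {"wx":0,"wy":0,"wz":0,"dx":-0.04,"dy":0.08,"dz":3.0,"jaw":1},
])

```text
time_s: 26.0
eef_pos: [0.5655, 0.3406, 0.113]
tcp_rot: [-0.13, 0.992, -0.0, 0.001]
wrist_force: [-0.2, -0.7, -1.9]
grip_width: 0.0126
grip_force: 58.7
```

```bash
python3 sc.py; python3 - <<'E'
from h import *
p,r,s=cur();B=[.5639,.3395];plan(p,r,[coverT([*B,.092],.261)[:2],coverT([*B,.08],.261)[:2]])
E
```

```text
[0.56550263 0.34061704 0.1130196 ] [-0.2 -0.7 -1.9] [-0.02  0.01 -0.01] 26.0
cover [0.56458897 0.34037204 0.09465816] [ 2.60886784e-01  6.12205718e-04 -5.69390622e-05]
d [ 0.04 -0.03  0.11] w [-0. -0. -0.] rows>=0.1
d [0.   0.   0.48] w [0. 0. 0.] rows>=0.2
```

carry_out([
  {"wx":0,"wy":0,"wz":0,"dx":0.03,"dy":-0.03,"dz":0.1,"jaw":1},
  {"wx":0,"wy":0,"wz":0,"dx":0.03,"dy":-0.03,"dz":0.25,"jaw":1},
  {"wx":0,"wy":0,"wz":0,"dx":0.03,"dy":-0.03,"dz":0.38,"jaw":1},
  {"wx":0,"wy":0,"wz":0,"dx":0.03,"dy":-0.03,"dz":0.5,"jaw":1},
  {"wx":0,"wy":0,"wz":0,"dx":0.03,"dy":-0.03,"dz":0.55,"jaw":1},
  {"wx":0,"wy":0,"wz":0,"dx":0.03,"dy":-0.03,"dz":0.55,"jaw":1},
])

```text
time_s: 26.6
eef_pos: [0.5643, 0.3398, 0.0979]
tcp_rot: [-0.13, 0.991, -0.001, -0.0]
wrist_force: [-0.6, 0.4, -1.6]
grip_width: 0.0132
grip_force: 58.7
```

```bash
python3 sc.py
```

```text
[0.56429872 0.33979199 0.0978726 ] [-0.6  0.4 -1.6] [0.02 0.02 0.01] 26.6
cover [0.56335154 0.33953308 0.07951305] [ 0.26147129  0.00257227 -0.0002864 ]
```

carry_out([
  {"wx":0,"wy":0,"wz":0,"dx":0,"dy":0,"dz":0.1,"jaw":1},
  {"wx":0,"wy":0,"wz":0,"dx":0,"dy":0,"dz":0.2,"jaw":1},
  {"wx":0,"wy":0,"wz":0,"dx":0,"dy":0,"dz":0.3,"jaw":1},
  {"wx":0,"wy":0,"wz":0,"dx":0,"dy":0,"dz":0.36,"jaw":1},
  {"wx":0,"wy":0,"wz":0,"dx":0,"dy":0,"dz":0.36,"jaw":1},
])

```text
time_s: 27.1
eef_pos: [0.5643, 0.3397, 0.0889]
tcp_rot: [-0.13, 0.991, -0.001, -0.0]
wrist_force: [0.3, -0.6, -2.2]
grip_width: 0.0136
grip_force: 58.7
```

```bash
python3 sc.py
```

```text
[0.56429758 0.33971835 0.08888019] [ 0.3 -0.6 -2.2] [-0.02  0.06  0.06] 27.1
cover [0.56335094 0.33945954 0.07052061] [ 0.26138957  0.00254201 -0.00029351]
```

Both pins are through the holes and the underside is at 70.5 mm with no contact force. I lower another 1 mm to seat the plate.

carry_out([
  {"wx":0,"wy":0,"wz":0,"dx":0,"dy":0,"dz":0.03,"jaw":1},
  {"wx":0,"wy":0,"wz":0,"dx":0,"dy":0,"dz":0.05,"jaw":1},
  {"wx":0,"wy":0,"wz":0,"dx":0,"dy":0,"dz":0.05,"jaw":1},
])

```text
time_s: 27.4
eef_pos: [0.5645, 0.3398, 0.0884]
tcp_rot: [-0.13, 0.991, -0.0, 0.0]
wrist_force: [-1.0, -0.7, 1.3]
grip_width: 0.0131
grip_force: 59.3
```

```bash
python3 sc.py
```

```text
[0.56450427 0.33980924 0.08840718] [-1.  -0.7  1.3] [-0.07  0.22  0.01] 27.4
cover [0.56357551 0.33955747 0.07004659] [ 2.61383463e-01  1.50213148e-03 -1.74455834e-04]
```

Seated at 70.0 mm. I release, back up and then check.

carry_out([
  {"wx":0,"wy":0,"wz":0,"dx":0,"dy":0,"dz":0,"jaw":0.8},
  {"wx":0,"wy":0,"wz":0,"dx":0,"dy":0,"dz":0,"jaw":0.6},
  {"wx":0,"wy":0,"wz":0,"dx":0,"dy":0,"dz":0,"jaw":0.3},
  {"wx":0,"wy":0,"wz":0,"dx":0,"dy":0,"dz":0,"jaw":0.1},
  {"wx":0,"wy":0,"wz":0,"dx":0,"dy":0,"dz":0,"jaw":0},
  {"wx":0,"wy":0,"wz":0,"dx":0,"dy":0,"dz":0,"jaw":0},
  {"wx":0,"wy":0,"wz":0,"dx":0,"dy":0,"dz":-0.8,"jaw":0},
  {"wx":0,"wy":0,"wz":0,"dx":0,"dy":0,"dz":-2.3,"jaw":0},
  {"wx":0,"wy":0,"wz":0,"dx":0,"dy":0,"dz":-4.2,"jaw":0},
  {"wx":0,"wy":0,"wz":0,"dx":0,"dy":0,"dz":-6.0,"jaw":0},
  {"wx":0,"wy":0,"wz":0,"dx":1.7,"dy":0.1,"dz":-7.5,"jaw":0},
  {"wx":0,"wy":0,"wz":0,"dx":3.4,"dy":0.2,"dz":-8.0,"jaw":0},
])

```text
time_s: 28.6
eef_pos: [0.4824, 0.323, 0.2899]
tcp_rot: [-0.13, 0.992, 0.0, 0.001]
wrist_force: [-0.3, -0.4, 0.1]
grip_width: 0.0852
grip_force: 0.0
```

```bash
python3 - <<'E'
from h import *
from workcell import camera
p,r,s=cur();c=camera("wrist");W=wcam(c,s);print(p,s["time_s"])
# white plate quad, compare to expected at z=.075
B=[.5636,.3396,.2614];cc,sn=np.cos(B[2]),np.sin(B[2])
f=lambda x,y,z:[B[0]+cc*x-sn*y,B[1]+sn*x+cc*y,z]
P=proj(W,[f(a*.095,b*.056,.075) for a,b in((1,1),(1,-1),(-1,-1),(-1,1))]);print(P.round(1).tolist())
g=cv2.cvtColor(c["img"],cv2.COLOR_RGB2HSV);m=((g[...,1]<40)&(g[...,2]>175)).astype(np.uint8)
n,l,st,ce=cv2.connectedComponentsWithStats(m);i=1+np.argmax(st[1:,4]);ys,xs=np.nonzero(l==i);print(st[i],cv2.approxPolyDP(cv2.convexHull(np.c_[xs,ys]),5,True)[:,0].tolist())
# scoop check in top view: green + diff to start outside moved areas
t=camera("top");sc=camera("scene");D=pickle.load(open("d0.pkl","rb"))
for n,a,b in(("top",t,D["top"]),("scene",sc,D["scene"])):
    for k in(a,b):
        h=cv2.cvtColor(k["img"],cv2.COLOR_RGB2HSV);q=((h[...,0]>50)&(h[...,0]<80)&(h[...,1]>150)).astype(np.uint8)[:330,:400];ys,xs=np.nonzero(q);print(n,"green",len(xs),xs.mean().round(1),ys.mean().round(1))
    d=(np.abs(a["img"].astype(int)-b["img"]).max(2)>50).astype(np.uint8);d=cv2.morphologyEx(d,cv2.MORPH_OPEN,np.ones((3,3)));nn,l,st,ce=cv2.connectedComponentsWithStats(d);print([x.tolist() for x in st[1:] if x[4]>25])
E
```

```text
[0.48243384 0.32303717 0.28986037] 28.6
[[359.7, 354.0], [262.7, 354.0], [253.6, 191.1], [367.1, 191.0]]
[  253   186   116   168 13956] [[368, 186], [360, 350], [264, 353], [255, 189]]
top green 153 294.6 215.0
top green 149 293.1 213.6
[[89, 212, 224, 268, 22421], [246, 216, 56, 63, 1799], [235, 218, 12, 6, 59], [417, 248, 17, 11, 136], [405, 250, 9, 8, 61], [425, 260, 13, 9, 100], [406, 264, 9, 8, 61], [424, 276, 26, 28, 541], [435, 277, 132, 152, 8636], [319, 278, 95, 25, 1531], [246, 366, 89, 26, 1284], [331, 366, 73, 40, 1453], [0, 369, 149, 111, 10490], [424, 376, 70, 38, 1106], [401, 378, 13, 13, 91], [638, 383, 2, 15, 30], [336, 387, 8, 5, 30], [419, 388, 7, 7, 33], [336, 395, 12, 15, 120], [419, 396, 4, 8, 27], [303, 400, 33, 21, 244], [405, 400, 7, 12, 44], [296, 410, 32, 18, 262], [436, 412, 8, 4, 28], [338, 417, 8, 10, 47], [385, 418, 120, 62, 3262], [272, 428, 18, 19, 229], [545, 431, 22, 31, 293], [542, 438, 11, 9, 57], [533, 445, 11, 13, 67], [497, 456, 16, 7, 61], [131, 459, 13, 8, 60], [144, 459, 19, 21, 282], [559, 468, 5, 7, 30]]
scene green 0 nan nan
scene green 0 nan nan
[[431, 0, 10, 17, 137], [464, 0, 11, 9, 77], [445, 6, 12, 16, 143], [304, 19, 25, 50, 656], [274, 25, 24, 34, 577], [419, 24, 49, 55, 1121], [465, 38, 6, 7, 29], [327, 41, 16, 26, 233], [280, 61, 8, 6, 27], [274, 70, 20, 12, 162], [425, 78, 9, 7, 46], [432, 85, 21, 6, 95], [407, 88, 50, 55, 1313], [263, 104, 20, 9, 97], [290, 107, 6, 7, 33], [251, 109, 27, 29, 494], [237, 117, 6, 8, 39], [245, 152, 9, 6, 46], [402, 189, 27, 22, 292], [415, 195, 51, 50, 1200], [344, 224, 37, 55, 702], [336, 231, 8, 12, 58], [354, 235, 8, 25, 110], [259, 241, 12, 7, 68], [169, 250, 25, 23, 354], [97, 257, 34, 26, 458], [209, 265, 13, 23, 176], [186, 275, 23, 21, 272]]<stdin>:14: RuntimeWarning: Mean of empty slice.
  ret = ret.dtype.type(ret / rcount)
```

```bash
python3 - <<'E'
from h import *
from workcell import camera
camera("wrist");camera("wrist")
p,r,s=cur();c=camera("wrist");W=wcam(c,s);print(p,abs(s["qd"]).max())
B=[.5636,.3396,.2614];cc,sn=np.cos(B[2]),np.sin(B[2])
f=lambda x,y,z:[B[0]+cc*x-sn*y,B[1]+sn*x+cc*y,z]
for z in(.075,.08,.085):print(z,proj(W,[f(a*.095,b*.056,z) for a,b in((1,1),(1,-1),(-1,-1),(-1,1))]).round(1).tolist())
g=cv2.cvtColor(c["img"],cv2.COLOR_RGB2HSV);m=((g[...,1]<40)&(g[...,2]>165)).astype(np.uint8)
n,l,st,ce=cv2.connectedComponentsWithStats(m);i=1+np.argmax(st[1:,4]);ys,xs=np.nonzero(l==i);print(cv2.approxPolyDP(cv2.convexHull(np.c_[xs,ys]),4,True)[:,0].tolist())
t=camera("scene")["img"];d0=pickle.load(open("d0.pkl","rb"))["scene"]["img"]
for nme,(u,v) in(("meter",(114,270)),):
    e=lambda im:cv2.inRange(cv2.cvtColor(im[240:320,85:145],cv2.COLOR_RGB2HSV),(15,120,40),(38,255,255))
    for im in(d0,t): ys,xs=np.nonzero(e(im));print(nme,len(xs),xs.min(),xs.max(),ys.min(),ys.max())
E
```

```text
[0.48163915 0.32303137 0.28800834] 0.03498300546032025
0.075 [[359.6, 356.2], [262.2, 356.1], [253.3, 192.6], [367.2, 192.7]]
0.08 [[360.1, 358.9], [261.6, 358.8], [252.5, 193.6], [367.9, 193.7]]
0.085 [[360.6, 361.7], [261.0, 361.6], [251.6, 194.7], [368.6, 194.8]]
[[367, 194], [360, 356], [263, 357], [254, 194]]
meter 1005 11 50 18 71
meter 997 11 50 18 71
```

The plate corners match the flush height to within about 1.5 px, the meter is unmoved, and the scoop is in place. I hand the job in.

```bash
python3 -c "
from workcell import manip
print(manip.finish_job())"
```

```text
the job is handed in; nothing more can be done
None
```

I handed the job in at about 29 s: all four cores are in the box, the cover sits flush on both pins, and the scoop is back on its tile where it stood; the hand-in returned no verdict.

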